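Pack a bamboo gift box and close it with its upturned cover

TASK

Pack the wooden gift box: lay the bamboo case flat in the tray that is the box's bottom, then turn the box's cover over so that its open side faces down and lower it gently onto the tray until it is fully home, still holding it as it goes on. Either end of the cover may go to either end of the tray. Leave the finished box, the bamboo cup and the brush where they are.

Things in the scene. Friction and masses are not known exactly. Their poses are not given: they have to be found in the camera images.
- cover: Box cover: pale wooden open box, 110 (x) x 60 (y) x 42 mm high, walls and panel 5 mm, inside 100 x 50 x 37 mm deep, 0.1 kg, loose. Starts on its closed panel, open side up. Origin: centre of the closed panel's outer face; z points out of the open side, rim at z = 42 mm. Stands steadily on a side or on an end (110 mm tall).
- tray: Box bottom: pale wooden plate 110 (x) x 60 (y) x 10 mm, loose, 0.2 kg, lying flat, carrying a centred lip 95 x 45 mm outside, 85 x 35 inside, 10 mm high (top 20 mm up). Origin: centre of underside; z up. The cover goes outside the lip, either way round, 2.5 mm to spare each side; its rim rests on the plate, its closed panel's outer face then 52 mm above the tray's underside.
- case_center (a point): The centre of the bamboo case, 15 mm above its underside; same axes as the case.
- case: Bamboo case: flat-sided closed block 76 (x) x 28 (y) x 30 mm high, 0.06 kg, with two thin dark lines around it, loose, lying flat. Origin: centre of underside; z up. It lies within the tray's lip, lengthwise, either way round, 3.5 mm to spare at the sides, 4.5 mm at the ends, its underside then 10 mm above the tray's underside.
- closed_box: Bystander: a finished, closed box, 110 x 60 x 52 mm high, pale wood. Origin: centre of its underside.
- bamboo_cup: Bystander: a round bamboo cup, 64 mm across, 75 mm tall, standing mouth up. Origin: centre of its underside.
- brush: Bystander: a flat paintbrush about 200 mm long lying on the bench at the far side. Origin: underneath it; x along its length.
Not all that is in view belongs to the job. Leave any blue, red or yellow look-alike of the cover alone.

How it is judged:
By the outcome, as a careful person would: the job done as asked, in the order asked, and still so for the second after the job is handed in, with the robot touching nothing.
It also fails if it takes over 72 s, if anything falls off the work surface, if the arm or the gripper's body presses on something with over 40 N, if the wrist force passes 120 N, or if a joint passes its speed limit or range.

ROBOT

A 7-joint arm with a two-finger parallel gripper is mounted at the origin on the work surface. World frame = base frame: x ahead of the robot, y to its left, z up, the work surface at z = 0. Lengths are in m, angles in rad, forces in N, time in s.
With the tool pointing down it reaches from about 0.4 to 0.85 m from the base axis. Payload 4.5 kg.
Tool frame: the origin (TCP) lies midway between the tips of the shut fingers; the grasp point (between the pads) lies 19 mm behind it; z points along the fingers, y is the direction in which the jaws open and shut (so a half turn about z gives the same grasp; the last joint's range is limited). The gripper opens to 88 mm and grips with 3 to 60 N. Pads are 18 mm wide; open, the fingers measure 123 mm over their backs; the gripper's body (75 mm by 187 mm) begins 45 mm behind the grasp point.
Start: joints at [-1.133, 0.689, -0.195, 1.565, 0.157, 0.902, -0.215], TCP at [0.246, 0.575, 0.239] pointing down, gripper open.
Joint ranges: [-3.01, 3.01], [-0.46, 2.08], [-1.47, 1.51], [0.13, 2.56], [-1, 4.14], [0.04, 2.09], [-2.66, 2.66]. Speed limits (rad/s): [2.57, 2.57, 3.14, 3.14, 3.14, 3.14, 3.14].

INTERFACE

Orientations are given as a unit quaternion [x, y, z, w].
In Python, from plant import r gives the robot as it stands. The module is installed in compiled form; this text tells all that it offers.
- The arm moves only by the tool carry_out, never from a script. Its argument "commands" is a list of rows, each a list of 6 numbers: the shift along the tool's x, y, z in m, then the turn, a rotation vector about the tool's x, y, z in degrees. In form: [[dx, dy, dz, wx, wy, wz], ...]. A call has 1 to 12 rows; each row is the pose to reach, as a shift and turn from the pose commanded when the call began, along the tool's axes at that moment; what a row does not reach only later rows make up. A row lasts 1/10 s, in which the tool goes at most 50 mm and 8.59 degrees, less where a joint would pass 70% of its speed; a pose out of reach is approached as far as the arm can. A call with a gripper value outside its range is refused whole. "fingers" is the closure in counts, from 0 (fully open) to 255 (shut), set as the call begins (left out, the last holds). The fingers move at their own pace and stop on an object; "grip_force" is the grip in N (left out, the last holds). Time passes only in rows, so rows that repeat a pose let the fingers close. It gives the time, the measured TCP pose, the force and the opening at its end, in the units of the state.
- r.get_state(): the state, without advancing time (a new reading comes with each control period).
- r.snapshot(name): name is "scene" or "side" or "wrist"; returns a dict with "img" (384x512x3 uint8, blue, green, red), "intrinsics" (3x3 intrinsics, pixels), "extrinsics" (4x4, takes a point from camera to world coordinates); the wrist camera has in their place "tool_from_camera" (4x4, takes a point from camera to tool coordinates, whose origin is the TCP and whose axes are the flange's). Camera axes: x right, y down, z forward; pixel columns grow to the right and rows downward; lengths in m; the calibration is good to about 2 mm. The wrist camera is an equidistant fisheye: a pixel r from the principal point sees the ray r / f radians off the axis. A picture is of the moment at which its call begins: read the wrist's pose just before it. There is no depth.
- r.finish_job(): hands the job in, once; it reports no verdict.
Trained networks look in a picture, given as the dict that the camera call returned (one of the last four; its "shot" number tells which), for a name from the list of things; names that differ only in an ending like _2 or _b are one class to them, and where a whole thing is asked for, a point or a joint stands for the part that bears it (a point fixed in the world has none). Each returns a list of dicts, best first, with "p" (0 to 1); they miss things now and then, are a little off and sometimes report something else, mostly with a low value. They report only what shows in the picture. A call takes as long as a camera call. They do not tell look-alikes from the thing itself.
- r.spot_in(picture, label): "xyz" ([x, y, z] in m, in world coordinates, good to about 4 mm: the middle of the surface that is visible of it).
- r.spot_point(picture, label): "xyz" ([x, y, z] in m, in world coordinates, good to about 4 mm: a listed point, or the origin of a listed thing).
The state is a dict: "clock": time; "q": joint angles; "qd": joint speeds; "joint_torque": joint torques, N m; "tool_pos": TCP position; "eef_rot": TCP orientation; "contact_force": force on the tool from outside, world axes, zero at the start; "moment": the same for the moment, N m; "opening": opening from 0.0 (shut) to 1.0 (fully open).
Only numpy, scipy, OpenCV 4.12 (cv2) and the standard library are available. Lean on these libraries where they do the work, as an engineer would, in place of code of your own. Each camera call takes 0.05 s, during which the arm holds its last target.

## Working session

There is one attempt and no reset: what is moved stays moved. The work goes in short steps, Python scripts to look and compute and a tool call to move; the robot and the scene stay as the last step left them, time stands still between calls to the robot, and variables do not carry over. Pictures are saved under pics/ and viewed, and the job is handed in when it is done.

Besides the shell and the picture viewer there is one more tool, called after "Emit:" by a JSON object that holds its "api" and its "payload", one argument or row to a line. carry_out: Moves the arm, as the interface text tells. Its arguments: {"type":"object","properties":{"commands":{"type":"array","items":{"type":"array","items":{"type":"number"}}},"fingers":{"type":"number"},"grip_force":{"type":"number"}},"required":["commands"]}

```bash
mkdir -p pics; ls; python3 - <<'E'
from plant import r
import cv2,numpy as np
s=r.get_state()
for k,v in s.items(): print(k,np.round(v,4))
for n in("scene","side","wrist"):
    p=r.snapshot(n); cv2.imwrite(f"pics/{n}0.png",p["img"]); print(n,p["shot"],np.round(p["intrinsics"],1).tolist(),np.round(p.get("extrinsics",p.get("tool_from_camera")),4).tolist())
    for l in("cover","tray","case","closed_box","bamboo_cup","brush"):
        print(l,[(np.round(d["xyz"],3).tolist(),round(d["p"],2)) for d in r.spot_point(p,l)])
E
```

```text
pics
clock 0.0
q [-1.1332  0.69   -0.1945  1.5663  0.1573  0.9025 -0.2151]
qd [ 0.0015 -0.0017  0.0001 -0.0012  0.0006  0.0012 -0.0013]
joint_torque [-1.00000e-04 -5.27547e+01 -1.26610e+00 -1.53416e+01 -5.25000e-02
  6.70000e-03  2.00000e-04]
tool_pos [0.2454 0.5741 0.2379]
eef_rot [ 2.005e-01  9.797e-01 -9.000e-04 -1.000e-04]
contact_force [-0.8391  0.5479 -0.404 ]
moment [ 0.0222 -0.0245 -0.0323]
opening 1.0007
scene 1 [[448.1, 0.0, 259.7], [0.0, 448.1, 191.7], [0.0, 0.0, 1.0]] [[0.4746, 0.5757, -0.6658, 1.6071], [0.8802, -0.3064, 0.3625, -0.5718], [0.0047, -0.7581, -0.6521, 1.1013], [0.0, 0.0, 0.0, 1.0]]
cover [([0.538, -0.2, -0.005], 0.76), ([0.699, -0.202, -0.003], 0.61), ([0.399, -0.204, -0.001], 0.58), ([0.613, -0.38, -0.005], 0.58), ([0.772, 0.014, 0.002], 0.28)]
tray [([0.512, 0.224, 0.003], 0.52)]
case [([0.616, -0.026, 0.002], 0.56)]
closed_box [([0.394, -0.424, 0.0], 0.9)]
bamboo_cup [([0.379, 0.448, -0.0], 0.64)]
brush [([0.769, 0.014, 0.001], 0.66)]
side 2 [[451.7, 0.0, 248.1], [0.0, 451.7, 197.1], [0.0, 0.0, 1.0]] [[0.9267, -0.2779, 0.2529, 0.214], [-0.3757, -0.6871, 0.6219, -0.8361], [0.001, -0.6713, -0.7412, 1.0577], [0.0, 0.0, 0.0, 1.0]]
cover [([0.392, -0.208, -0.003], 0.97), ([0.543, -0.2, 0.003], 0.9), ([0.707, -0.203, 0.004], 0.68), ([0.609, -0.388, 0.003], 0.6), ([0.615, -0.023, -0.004], 0.5)]
tray [([0.515, 0.221, 0.001], 0.86), ([0.378, 0.446, -0.002], 0.3)]
case [([0.618, -0.023, -0.005], 0.56)]
closed_box [([0.397, -0.424, -0.0], 0.59)]
bamboo_cup [([0.381, 0.446, -0.001], 0.87), ([0.618, -0.021, -0.005], 0.32)]
brush [([0.775, 0.012, 0.001], 0.76)]
wrist 3 [[297.3, 0.0, 253.8], [0.0, 297.3, 185.9], [0.0, 0.0, 1.0]] [[0.0011, -0.9655, -0.2606, 0.0658], [1.0, 0.001, 0.0005, 0.0005], [-0.0003, -0.2606, 0.9655, -0.1479], [0.0, 0.0, 0.0, 1.0]]
cover []
tray [([0.379, 0.442, 0.001], 0.7)]
case []
closed_box []
bamboo_cup [([0.377, 0.441, 0.002], 0.95)]
brush []
```

View pics/scene0.png

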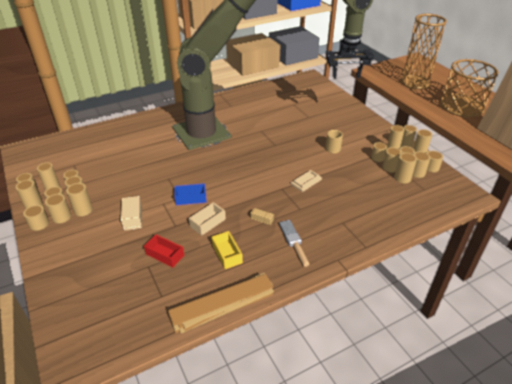

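View pics/side0.png

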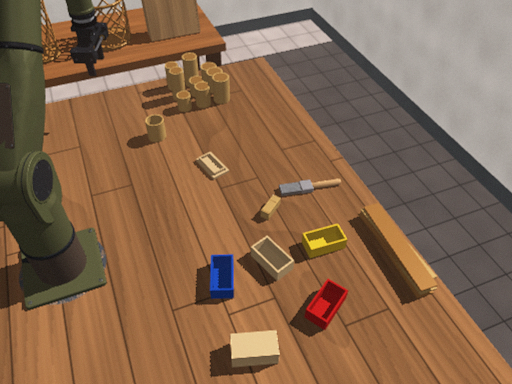

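View pics/wrist0.png

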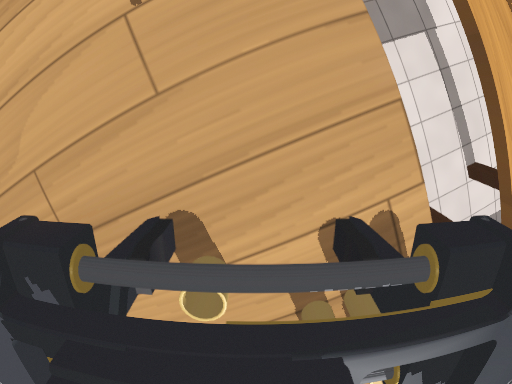

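The pale open cover is at scene (208,219). Its look-alikes are blue (190,194), red (164,250) and yellow (227,249), plus the closed box (131,213). The tray is at (306,181) and the case at (262,216). By the description the pale, unpainted open box is the cover, so I'll check it in a close crop.

```bash
cat > h.py <<'E'
from plant import r
import cv2,numpy as np
from scipy.spatial.transform import Rotation as R
def save(img,name,box=None,s=4):
    if box: x0,y0,x1,y1=box; img=img[y0:y1,x0:x1]
    cv2.imwrite(f"pics/{name}.png",cv2.resize(img,None,fx=s,fy=s,interpolation=cv2.INTER_CUBIC))
def ray(p,uv,tool=None):
    K=p["intrinsics"]; uv=np.array(uv,float)
    x=(uv[0]-K[0,2])/K[0,0]; y=(uv[1]-K[1,2])/K[1,1]
    if "extrinsics" in p:
        d=np.array([x,y,1.]); E=np.array(p["extrinsics"])
    else:
        th=np.hypot(x,y); d=np.array([np.sin(th)*x/max(th,1e-9),np.sin(th)*y/max(th,1e-9),np.cos(th)])
        T=np.eye(4);T[:3,:3]=R.from_quat(tool[1]).as_matrix();T[:3,3]=tool[0]
        E=T@np.array(p["tool_from_camera"])
    return E[:3,3],E[:3,:3]@d
def at_z(p,uv,z,tool=None):
    o,d=ray(p,uv,tool); return o+d*(z-o[2])/d[2]
def proj(p,X,tool=None):
    X=np.atleast_2d(X); K=p["intrinsics"]
    if "extrinsics" in p: E=np.array(p["extrinsics"])
    else:
        T=np.eye(4);T[:3,:3]=R.from_quat(tool[1]).as_matrix();T[:3,3]=tool[0]; E=T@np.array(p["tool_from_camera"])
    c=(X-E[:3,3])@E[:3,:3]
    if "extrinsics" in p: q=c[:,:2]/c[:,2:]
    else:
        rr=np.hypot(c[:,0],c[:,1]); th=np.arctan2(rr,c[:,2]); q=c[:,:2]*(th/np.maximum(rr,1e-9))[:,None]
    return q*K[0,0]+K[:2,2]
def down(yaw,tilt=0):
    """tool frame: jaw axis (tool y) horizontal; yaw = world angle of d1; tool z = -z tilted toward d1 by tilt deg.  tool x = d1 at tilt 0"""
    y=np.radians(yaw);t=np.radians(tilt)
    d=np.array([np.cos(y),np.sin(y),0]);u=np.array([0,0,1.])
    z=-u*np.cos(t)+d*np.sin(t); x=d*np.cos(t)+u*np.sin(t)
    return R.from_matrix(np.c_[x,np.cross(z,x),z])
def go(pos,rot,s=None):
    s=s or r.get_state(); R0=R.from_quat(s["eef_rot"])
    d=R0.inv().apply(np.array(pos)-s["tool_pos"]); w=np.degrees((R0.inv()*rot).as_rotvec())
    n=max(np.linalg.norm(d)/.05,np.linalg.norm(w)/8.59)
    print("cmd",np.round(d,4).tolist()+np.round(w,2).tolist(),"rows>=",round(n,1))
def st():
    s=r.get_state(); e=R.from_quat(s["eef_rot"]).as_matrix()
    print("t",round(s["clock"],2),"p",np.round(s["tool_pos"],4),"z",np.round(e[:,2],3),"x",np.round(e[:,0],3),"q",np.round(s["q"],2),"F",np.round(s["contact_force"],1),"op",round(float(s["opening"]),3)); return s
E
python3 - <<'E'
from h import *
p=r.snapshot("scene"); save(p["img"],"c1",(170,150,330,270),5)
p=r.snapshot("side"); save(p["img"],"c2",(180,130,340,290),4)
for c in ((0,0),):
  s=st()
E
```

```text
t 1.15 p [0.2455 0.5748 0.2387] z [ 0.  0. -1.] x [-0.92   0.393  0.   ] q [-1.13  0.69 -0.19  1.57  0.16  0.9  -0.22] F [0.4 0.7 0.4] op 1.001
```

View pics/c1.png

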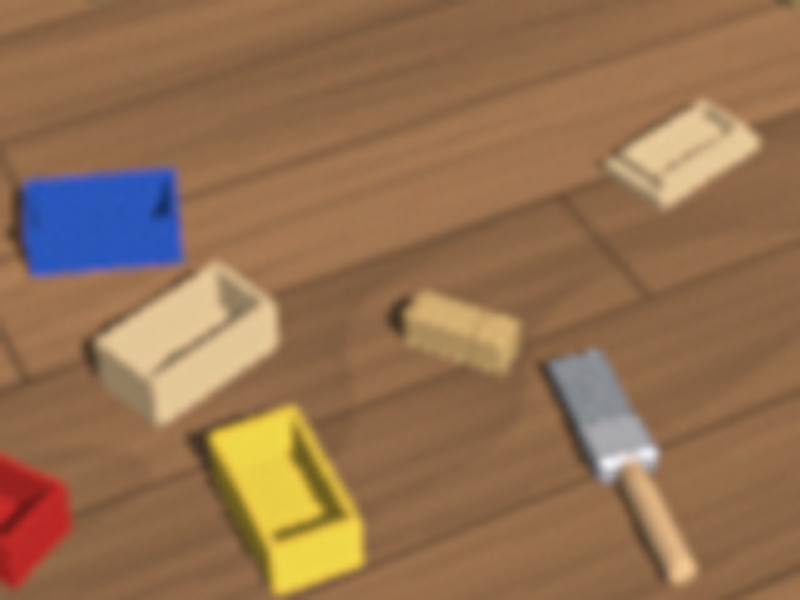

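View pics/c2.png

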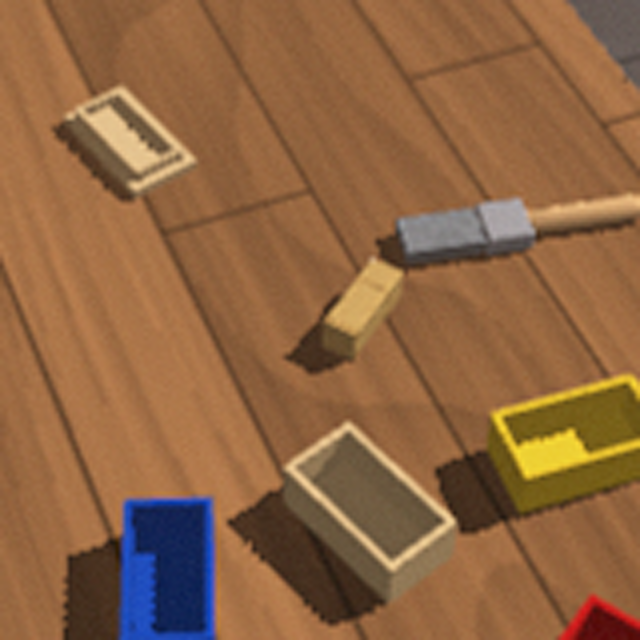

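```bash
python3 - <<'E'
from h import *
p=r.snapshot("side")
f=lambda u,v:(180+u/4,130+v/4)
def quad(n,pts,z):
    X=np.array([at_z(p,f(*q),z)[:2] for q in pts]); e=X[1]-X[0]
    print(n,"c",X.mean(0).round(4),[ (round(float(np.linalg.norm(X[(i+1)%4]-X[i])),3),round(float(np.degrees(np.arctan2(*(X[(i+1)%4]-X[i])[::-1]))),1)) for i in range(4)])
quad("cover",[(287,467),(348,424),(456,524),(392,562)],.042)
quad("case",[(376,258),(403,276),(354,333),(326,322)],.030)
quad("tray",[(68,117),(122,86),(195,157),(133,190)],.010)
go([.45,.20,.30],down(113))
go([.45,.20,.30],down(-60)); st()
E
```

```text
cover c [ 0.5444 -0.2004] [(0.057, 18.7), (0.11, -72.2), (0.054, -167.9), (0.103, 109.8)]
case c [ 0.6186 -0.0271] [(0.027, -65.2), (0.069, -146.6), (0.023, 130.4), (0.076, 36.4)]
tray c [0.5159 0.2257] [(0.058, 19.8), (0.109, -75.2), (0.063, -164.2), (0.105, 102.4)]
cmd [-0.3352, -0.2643, -0.0613, 0.0, -0.0, 43.87] rows>= 8.6
cmd [-0.3352, -0.2643, -0.0613, 0.0, 0.01, -143.13] rows>= 16.7
t 1.2 p [0.2456 0.5748 0.2388] z [ 0.  0. -1.] x [-0.92   0.393 -0.   ] q [-1.13  0.69 -0.19  1.57  0.16  0.9  -0.22] F [-0.  -0.3  0.3] op 1.001
```

```bash
python3 - <<'E'
from h import *
go([.53,.167,.24],down(104))
E
```

```text
cmd [-0.4218, -0.2632, -0.0013, 0.0, -0.0, 52.87] rows>= 9.9
```

Emit:
{"api": "carry_out", "payload": {
  "commands": [
    [-0.42,-0.263,0,0,0,-53],
    [-0.42,-0.263,0,0,0,-53],
    [-0.42,-0.263,0,0,0,-53],
    [-0.42,-0.263,0,0,0,-53],
    [-0.42,-0.263,0,0,0,-53],
    [-0.42,-0.263,0,0,0,-53],
    [-0.42,-0.263,0,0,0,-53],
    [-0.42,-0.263,0,0,0,-53],
    [-0.42,-0.263,0,0,0,-53],
    [-0.42,-0.263,0,0,0,-53],
    [-0.42,-0.263,0,0,0,-53],
    [-0.42,-0.263,0,0,0,-53]
  ]
}}

```text
clock: 2.4
tool_pos: [0.529, 0.1667, 0.2386]
eef_rot: [-0.256, 0.967, 0.0, -0.0]
contact_force: [-1.0, -0.2, -0.1]
opening: 1.003
```

I entered the turn with the wrong sign, so I'll check the pose and correct it.

```bash
python3 - <<'E'
from h import *
st(); go([.53,.167,.24],down(104))
E
```

```text
t 2.4 p [0.529  0.1667 0.2386] z [-0.  0. -1.] x [-0.869 -0.495 -0.   ] q [-0.08  0.63 -0.52  1.77  0.4   0.85  1.3 ] F [-1.  -0.2 -0.1] op 1.003
cmd [-0.001, -0.0002, -0.0014, 0.01, -0.01, 105.68] rows>= 12.3
```

Emit:
{"api": "carry_out", "payload": {
  "commands": [
    [0,0,0,0,0,106],
    [0,0,0,0,0,106],
    [0,0,0,0,0,106],
    [0,0,0,0,0,106],
    [0,0,0,0,0,106],
    [0,0,0,0,0,106],
    [0,0,0,0,0,106],
    [0,0,0,0,0,106],
    [0,0,0,0,0,106],
    [0,0,0,0,0,106],
    [0,0,0,0,0,106],
    [0,0,0,0,0,106]
  ]
}}

```text
clock: 3.6
tool_pos: [0.5272, 0.1705, 0.2388]
eef_rot: [0.598, 0.802, 0.0, -0.001]
contact_force: [0.0, -0.5, 0.0]
opening: 0.998
```

```bash
python3 - <<'E'
from h import *
s=st(); p=r.snapshot("wrist"); save(p["img"],"w1",None,1.5)
import pickle; pickle.dump((p,s),open("w1.pkl","wb"))
for l in("tray","case"):
  print(l,[(np.round(d["xyz"],3).tolist(),round(d["p"],2)) for d in r.spot_point(p,l)])
E
```

```text
t 3.6 p [0.5272 0.1705 0.2388] z [-0.     0.002 -1.   ] x [-0.286  0.958  0.002] q [-0.4   0.59  0.01  1.79 -0.01  0.76 -0.1 ] F [ 0.  -0.5  0. ] op 0.998
tray [([0.513, 0.223, -0.001], 0.84)]
case [([0.615, -0.025, -0.005], 0.79)]
```

View pics/w1.png

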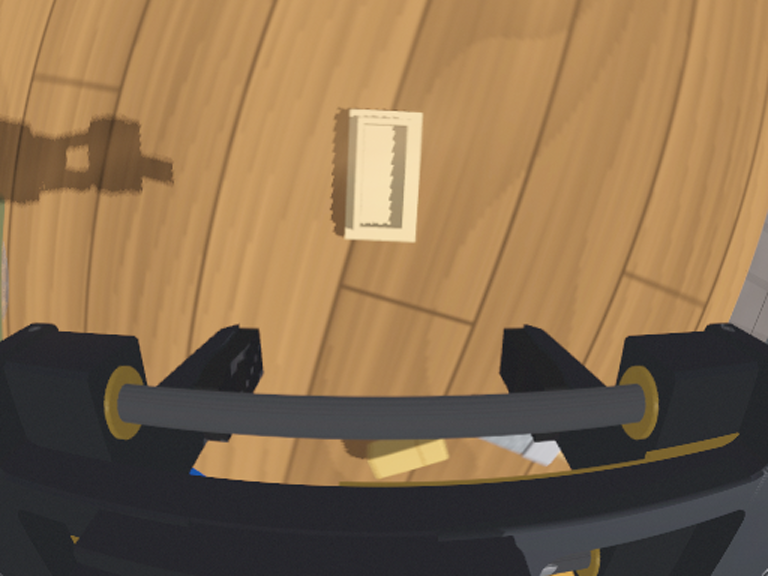

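The wrist view shows the tray at (383,175) and the case at (405,455) in the 1.5x picture. I'll get precise corners next.

```bash
python3 - <<'E'
from h import *
import pickle
p,s=pickle.load(open("w1.pkl","rb")); save(p["img"],"w1c",(215,60,295,170),7)
E
```

```text
(no output)
```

View pics/w1c.png

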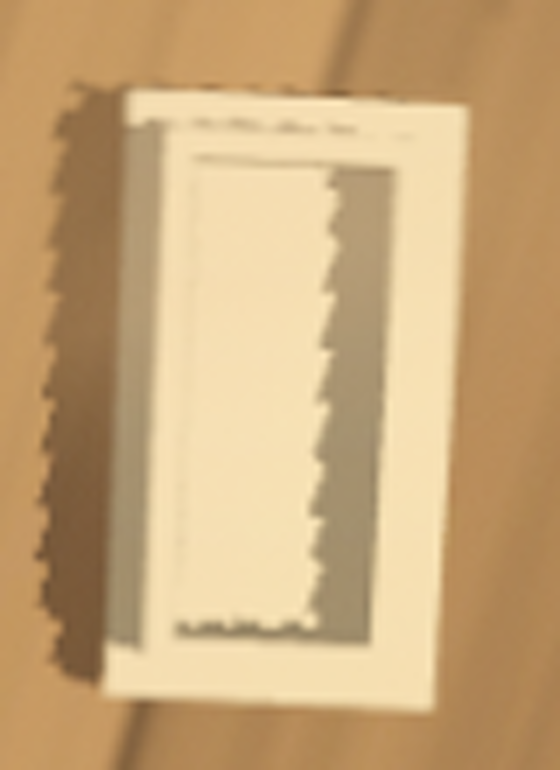

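```bash
cat >> h.py <<'E'
from scipy.optimize import least_squares
def fit(p,uv,pts,x0,tool=None):
    """fit x,y,yaw(deg) of model pts (Nx3) to pixels"""
    uv=np.array(uv,float); pts=np.array(pts,float)
    def mod(v): 
        return R.from_euler('z',v[2],degrees=True).apply(pts)+[v[0],v[1],0]
    f=lambda v:(proj(p,mod(v),tool)-uv).ravel()
    q=least_squares(f,x0,x_scale=[.01,.01,1]); print("fit",q.x.round(4),"res",q.fun.round(1)); return q.x,mod(q.x)
def box(l,w,z): return [(l/2,w/2,z),(l/2,-w/2,z),(-l/2,-w/2,z),(-l/2,w/2,z)]
E
python3 - <<'E'
from h import *
import pickle
p,s=pickle.load(open("w1.pkl","rb")); t=(s["tool_pos"],s["eef_rot"])
uv=[(215+u/7-.4,60+v/7-.4) for u,v in [(124,88),(470,104),(436,710),(102,696)]]
fit(p,uv,box(.11,.06,.01),[.515,.225,104],t)
# rough case for next look
go([.585,-.055,.24],down(35)); go([.585,-.055,.24],down(104)); go([.65,.0,.24],down(215))
E
```

```text
fit [  0.514    0.2243 104.0975] res [ 0.7  0.5 -0.7  0.4 -0.6 -0.4  0.6 -0.5]
cmd [-0.2319, -0.0112, -0.0014, -0.03, -0.03, 72.1] rows>= 8.4
cmd [-0.2319, -0.0112, -0.0014, -0.01, -0.04, 3.1] rows>= 4.6
cmd [-0.1985, 0.0671, -0.0014, 0.03, -0.04, -107.9] rows>= 12.6
```

Emit:
{"api": "carry_out", "payload": {
  "commands": [
    [-0.235,-0.03,0,0,0,72],
    [-0.235,-0.03,0,0,0,72],
    [-0.235,-0.03,0,0,0,72],
    [-0.235,-0.03,0,0,0,72],
    [-0.235,-0.03,0,0,0,72],
    [-0.235,-0.03,0,0,0,72],
    [-0.235,-0.03,0,0,0,72],
    [-0.235,-0.03,0,0,0,72],
    [-0.235,-0.03,0,0,0,72],
    [-0.235,-0.03,0,0,0,72],
    [-0.235,-0.03,0,0,0,72]
  ]
}}

```text
clock: 4.85
tool_pos: [0.5673, -0.0649, 0.2386]
eef_rot: [0.954, 0.301, -0.0, -0.0]
contact_force: [0.6, 0.1, -0.2]
opening: 1.006
```

```bash
python3 - <<'E'
from h import *
s=st(); p=r.snapshot("wrist"); save(p["img"],"w2",None,1.5)
import pickle; pickle.dump((p,s),open("w2.pkl","wb"))
for l in("case","cover"):
  print(l,[(np.round(d["xyz"],3).tolist(),round(d["p"],2)) for d in r.spot_point(p,l)])
c=proj(p,[[.617,-.026,.03]],(s["tool_pos"],s["eef_rot"]))[0]; print(c)
x,y=c.astype(int); b=(x-55,y-50,x+55,y+50); print(b); save(p["img"],"w2c",b,7)
E
```

```text
t 4.85 p [ 0.5673 -0.0649  0.2386] z [-0.     0.001 -1.   ] x [0.819 0.574 0.   ] q [-0.17  0.64  0.35  1.75 -0.29  0.8  -0.64] F [ 0.6  0.1 -0.2] op 1.006
case [([0.61, -0.026, -0.009], 0.71)]
cover [([0.539, -0.201, 0.004], 0.83), ([0.395, -0.208, -0.003], 0.81), ([0.706, -0.203, -0.005], 0.63)]
[250.68080195 111.43647322]
(np.int64(195), np.int64(61), np.int64(305), np.int64(161))
```

View pics/w2.png

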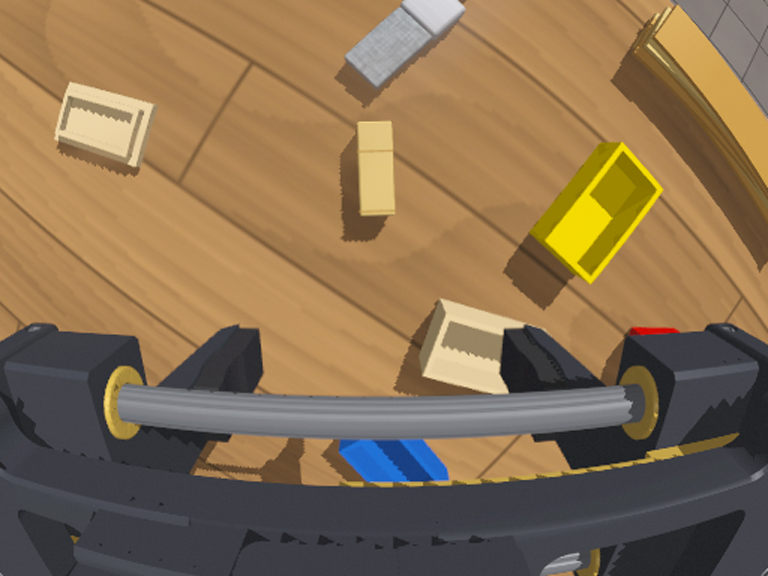

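View pics/w2c.png

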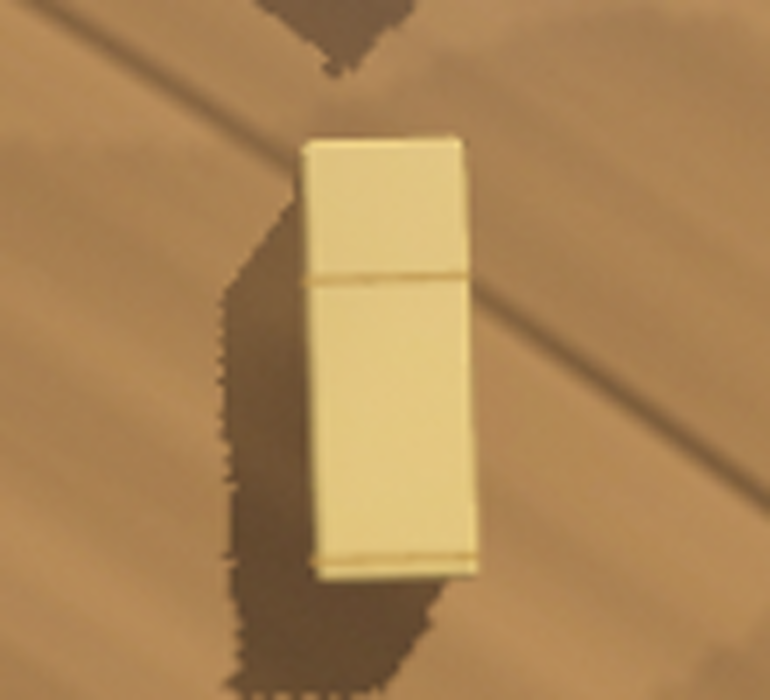

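```bash
python3 - <<'E'
from h import *
import pickle
p,s=pickle.load(open("w2.pkl","rb")); t=(s["tool_pos"],s["eef_rot"])
uv=[(195+u/7-.4,61+v/7-.4) for u,v in [(306,145),(462,140),(477,572),(320,578)]]
v,_=fit(p,uv,box(.076,.028,.03),[.617,-.026,35],t)
# tray check from same image full picture
uv=[(u/1.5-.2,w/1.5-.2) for u,w in [(69,82),(156,104),(144,168),(55,138)]]
go([v[0],v[1],.10],down(v[2])); go([v[0],v[1],.013],down(v[2]))
E
```

```text
fit [ 6.16400e-01 -2.61000e-02  3.69082e+01] res [-0.7 -0.6  0.7 -0.7  0.4  0.7 -0.4  0.6]
cmd [0.0628, -0.0042, 0.1387, -0.02, -0.02, -2.06] rows>= 3.0
cmd [0.0628, -0.0042, 0.2257, -0.02, -0.02, -2.06] rows>= 4.7
```

Emit:
{"api": "carry_out", "payload": {
  "commands": [
    [0.04,-0.003,0.03,0,0,-2],
    [0.063,-0.004,0.07,0,0,-2],
    [0.063,-0.004,0.115,0,0,-2],
    [0.063,-0.004,0.155,0,0,-2],
    [0.063,-0.004,0.19,0,0,-2],
    [0.063,-0.004,0.215,0,0,-2],
    [0.063,-0.004,0.2255,0,0,-2],
    [0.063,-0.004,0.2255,0,0,-2]
  ]
}}

```text
clock: 5.8
tool_pos: [0.6161, -0.0266, 0.0121]
eef_rot: [0.949, 0.315, -0.001, -0.001]
contact_force: [-0.7, -0.4, 1.0]
opening: 1.001
```

Emit:
{"api": "carry_out", "payload": {
  "commands": [
    [0,0,0,0,0,0],
    [0,0,0,0,0,0],
    [0,0,0,0,0,0],
    [0,0,0,0,0,0],
    [0,0,0,0,0,0],
    [0,0,0,0,0,0],
    [0,0,0,0,0,0],
    [0,0,0,0,0,0]
  ],
  "fingers": 255,
  "grip_force": 20
}}

```text
clock: 6.6
tool_pos: [0.6168, -0.0265, 0.0132]
eef_rot: [0.949, 0.315, -0.0, -0.0]
contact_force: [-0.6, 0.7, 0.3]
opening: 0.314
```

```bash
python3 - <<'E'
from h import *
s=st(); p=r.snapshot("wrist"); save(p["img"],"w3",None,1.5); s=st()
E
```

```text
t 6.6 p [ 0.6168 -0.0265  0.0132] z [-0.  0. -1.] x [ 0.801  0.598 -0.   ] q [-0.14  1.01  0.2   1.72 -0.4   0.45 -0.6 ] F [-0.6  0.7  0.3] op 0.314
t 6.65 p [ 0.6168 -0.0265  0.0132] z [-0.  0. -1.] x [ 0.801  0.598 -0.   ] q [-0.14  1.01  0.2   1.72 -0.4   0.45 -0.6 ] F [-1.5 -0.5  0.4] op 0.314
```

View pics/w3.png

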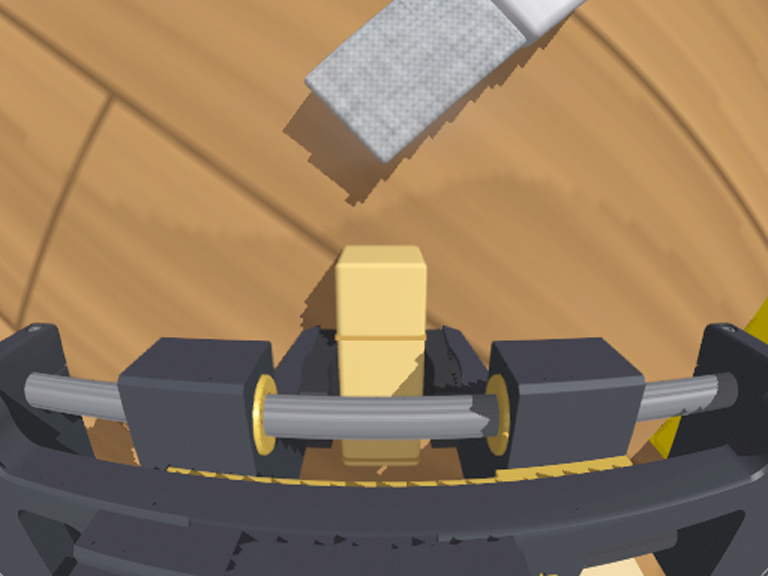

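```bash
python3 - <<'E'
from h import *
s=r.get_state(); p=r.snapshot("wrist"); t=(s["tool_pos"],s["eef_rot"]); Ri=R.from_quat(s["eef_rot"]).inv()
for uv in [(337,265),(427,265),(381,265)]:
    print((Ri.apply(at_z(p,(uv[0]/1.5-.2,uv[1]/1.5-.2),.03,t)-s["tool_pos"])).round(4))
go([s["tool_pos"][0],s["tool_pos"][1],.09],R.from_quat(s["eef_rot"]))
go([.514,.2243,.09],down(104.1))
E
```

```text
[ 0.0367 -0.0128 -0.0168]
[ 0.0368  0.0145 -0.0168]
[ 0.0367  0.0006 -0.0168]
cmd [-0.0, -0.0, -0.0768, 0.01, -0.0, 0.0] rows>= 1.5
cmd [0.0676, -0.2625, -0.0768, -0.01, -0.01, -67.36] rows>= 7.8
```

Emit:
{"api": "carry_out", "payload": {
  "commands": [
    [0,0,-0.04,0,0,0],
    [0,0,-0.07,0,0,0],
    [0.0684,-0.2636,-0.0768,0,0,-67.36],
    [0.0684,-0.2636,-0.0768,0,0,-67.36],
    [0.0684,-0.2636,-0.0768,0,0,-67.36],
    [0.0684,-0.2636,-0.0768,0,0,-67.36],
    [0.0684,-0.2636,-0.0768,0,0,-67.36],
    [0.0684,-0.2636,-0.0768,0,0,-67.36],
    [0.0684,-0.2636,-0.0768,0,0,-67.36],
    [0.0684,-0.2636,-0.0768,0,0,-67.36],
    [0.0684,-0.2636,-0.0768,0,0,-67.36],
    [0.0684,-0.2636,-0.0768,0,0,-67.36]
  ]
}}

```text
clock: 7.9
tool_pos: [0.5142, 0.2252, 0.09]
eef_rot: [0.616, 0.787, -0.0, -0.0]
contact_force: [-0.0, -0.3, -1.6]
opening: 0.315
```

```bash
python3 - <<'E'
from h import *
s=st(); p=r.snapshot("wrist"); save(p["img"],"w4",(140,90,360,320),3)
t=(s["tool_pos"],s["eef_rot"])
v=[.514,.2243,104.1]; X=R.from_euler('z',v[2],degrees=True).apply(box(.11,.06,.01))+[v[0],v[1],0]
print(proj(p,X,t).round(1).tolist(), ((proj(p,X,t)-[140,90])*3).round().tolist())
go([.5137,.2256,.09],down(104.1))
go([.5137,.2256,.0235],down(104.1))
E
```

```text
t 7.9 p [0.5142 0.2252 0.09  ] z [-0. -0. -1.] x [-0.24   0.971  0.   ] q [-0.51  0.83  0.02  1.88 -0.04  0.43 -0.22] F [-0.  -0.3 -1.6] op 0.315
[[212.5, 124.3], [290.7, 124.0], [286.8, 253.8], [217.6, 253.9]] [[217.0, 103.0], [452.0, 102.0], [440.0, 491.0], [233.0, 492.0]]
cmd [0.0005, -0.0004, -0.0, -0.0, 0.01, -0.19] rows>= 0.0
cmd [0.0005, -0.0004, 0.0665, -0.0, 0.01, -0.19] rows>= 1.3
```

View pics/w4.png

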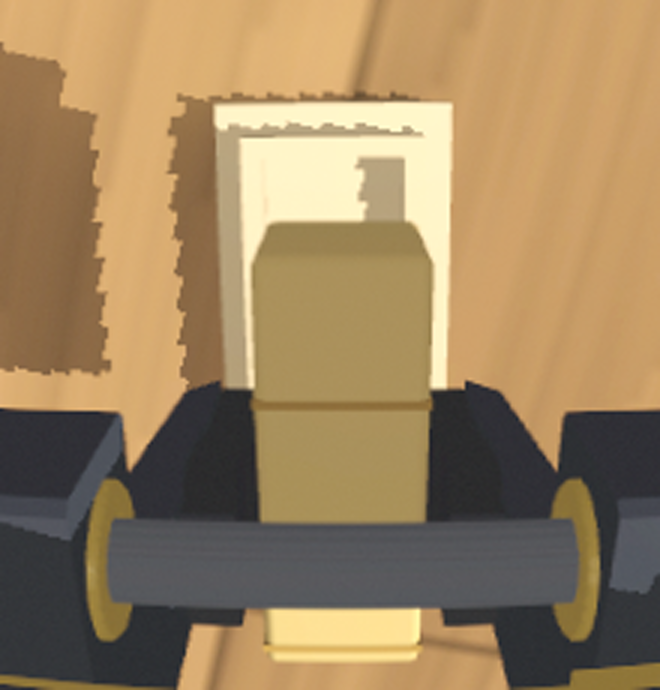

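Predicted tray corners (217,103) and (452,102) match the picture, so I'm lowering.

Emit:
{"api": "carry_out", "payload": {
  "commands": [
    [0.0004,-0.0004,0.02,0,0,0],
    [0.0004,-0.0004,0.04,0,0,0],
    [0.0004,-0.0004,0.05,0,0,0],
    [0.0004,-0.0004,0.057,0,0,0],
    [0.0004,-0.0004,0.062,0,0,0],
    [0.0004,-0.0004,0.065,0,0,0],
    [0.0004,-0.0004,0.066,0,0,0],
    [0.0004,-0.0004,0.066,0,0,0]
  ]
}}

```text
clock: 8.75
tool_pos: [0.5138, 0.226, 0.0243]
eef_rot: [0.615, 0.788, 0.0, 0.0]
contact_force: [0.2, -0.3, 0.5]
opening: 0.317
```

```bash
python3 - <<'E'
from h import *
s=st(); p=r.snapshot("wrist"); save(p["img"],"w5",(140,90,360,320),3)
p=r.snapshot("side"); save(p["img"],"s5",(170,120,270,200),7)
E
```

```text
t 8.75 p [0.5138 0.226  0.0243] z [ 0.001  0.    -1.   ] x [-0.243  0.97   0.   ] q [-0.5   0.94  0.01  1.9  -0.04  0.31 -0.21] F [ 0.2 -0.3  0.5] op 0.317
```

View pics/w5.png

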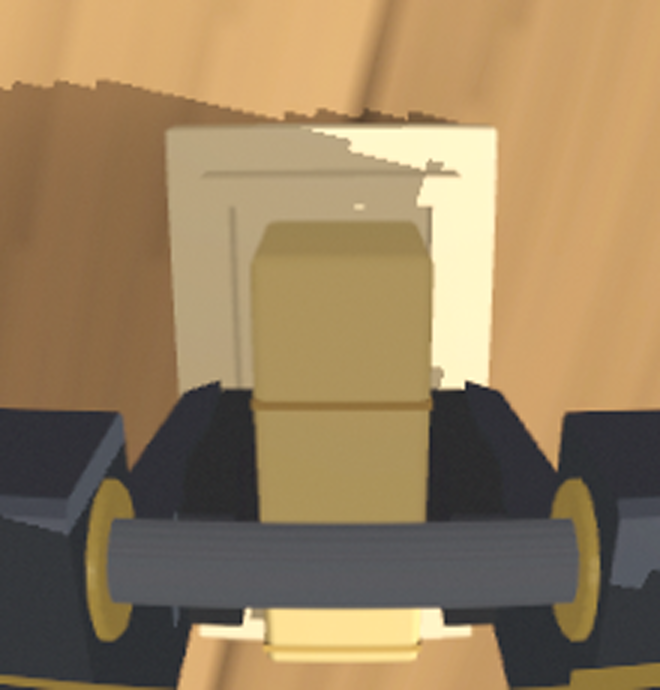

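Emit:
{"api": "carry_out", "payload": {
  "commands": [
    [0,-0.0014,0,0,0,0],
    [0,-0.0014,0.001,0,0,0],
    [0,-0.0014,0.001,0,0,0]
  ]
}}

```text
clock: 9.15
tool_pos: [0.5121, 0.2256, 0.0232]
eef_rot: [0.615, 0.789, 0.0, -0.0]
contact_force: [0.6, 0.9, 1.1]
opening: 0.313
```

Emit:
{"api": "carry_out", "payload": {
  "commands": [
    [0,0,0,0,0,0],
    [0,0,0,0,0,0],
    [0,0,0,0,0,0],
    [0,0,0,0,0,0],
    [0,0,0,0,0,0]
  ],
  "fingers": 100
}}

```text
clock: 9.65
tool_pos: [0.5122, 0.2255, 0.023]
eef_rot: [0.615, 0.789, 0.0, -0.0]
contact_force: [0.1, 0.5, -0.4]
opening: 0.607
```

Emit:
{"api": "carry_out", "payload": {
  "commands": [
    [-0.02,0,-0.05,0,0,0],
    [-0.06,0,-0.1,0,0,0],
    [-0.06,0,-0.14,0,0,0],
    [-0.06,0,-0.15,0,0,0],
    [-0.06,0,-0.15,0,0,0]
  ],
  "fingers": 0
}}

```text
clock: 10.15
tool_pos: [0.5287, 0.1672, 0.1757]
eef_rot: [0.616, 0.788, 0.002, 0.002]
contact_force: [0.3, 0.5, -0.8]
opening: 0.996
```

```bash
python3 - <<'E'
from h import *
s=st(); p=r.snapshot("wrist"); 
import pickle; pickle.dump((p,s),open("w6.pkl","wb"))
c=proj(p,[[.514,.2243,.03]],(s["tool_pos"],s["eef_rot"]))[0]; x,y=c.astype(int); b=(x-55,max(0,y-60),x+55,y+60); print(b); save(p["img"],"w6",b,6)
E
```

```text
t 10.15 p [0.5287 0.1672 0.1757] z [ 0.006  0.002 -1.   ] x [-0.242  0.97   0.001] q [-0.39  0.68  0.01  1.86 -0.01  0.6  -0.14] F [ 0.3  0.5 -0.8] op 0.996
(np.int64(196), np.int64(55), np.int64(306), np.int64(175))
```

View pics/w6.png

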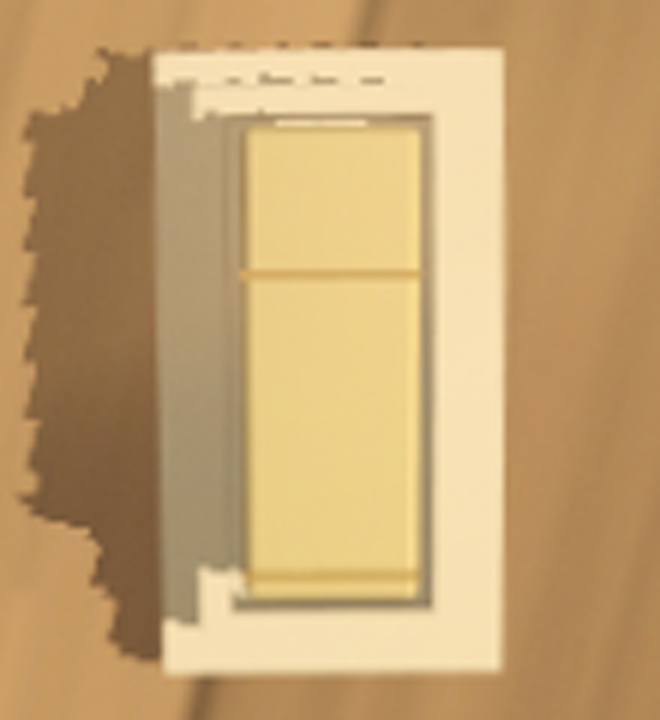

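The case lies within the lip in the crop, with its top at x 245–420. Now I'll refit the tray and look at the cover.

```bash
python3 - <<'E'
from h import *
import pickle
p,s=pickle.load(open("w6.pkl","rb")); t=(s["tool_pos"],s["eef_rot"])
uv=[(196+u/6-.4,55+v/6-.4) for u,v in [(152,52),(504,48),(502,671),(163,675)]]
fit(p,uv,box(.11,.06,.01),[.515,.225,104],t)
go([.563,-.26,.24],down(109))
E
```

```text
fit [  0.5132   0.2241 104.4672] res [ 0.4  0.4 -0.5  0.6 -0.4 -0.4  0.5 -0.6]
cmd [-0.4233, -0.0691, -0.0666, 0.12, -0.02, -4.92] rows>= 8.7
```

Emit:
{"api": "carry_out", "payload": {
  "commands": [
    [-0.423,-0.069,-0.066,0,0,-5],
    [-0.423,-0.069,-0.066,0,0,-5],
    [-0.423,-0.069,-0.066,0,0,-5],
    [-0.423,-0.069,-0.066,0,0,-5],
    [-0.423,-0.069,-0.066,0,0,-5],
    [-0.423,-0.069,-0.066,0,0,-5],
    [-0.423,-0.069,-0.066,0,0,-5],
    [-0.423,-0.069,-0.066,0,0,-5],
    [-0.423,-0.069,-0.066,0,0,-5],
    [-0.423,-0.069,-0.066,0,0,-5],
    [-0.423,-0.069,-0.066,0,0,-5]
  ]
}}

```text
clock: 11.3
tool_pos: [0.5621, -0.2592, 0.2367]
eef_rot: [0.58, 0.814, -0.0, -0.002]
contact_force: [0.1, 0.8, -0.9]
opening: 1.001
```

```bash
python3 - <<'E'
from h import *
s=st(); p=r.snapshot("wrist"); save(p["img"],"w7f",None,1.5)
import pickle; pickle.dump((p,s),open("w7.pkl","wb"))
c=proj(p,[[.543,-.2,.03]],(s["tool_pos"],s["eef_rot"]))[0]; x,y=c.astype(int); b=(x-55,max(0,y-60),x+55,y+60); print(b); save(p["img"],"w7",b,6)
E
```

```text
t 11.3 p [ 0.5621 -0.2592  0.2367] z [-0.003  0.002 -1.   ] x [-0.327  0.945  0.003] q [ 0.41  0.68 -0.1   1.59  0.08  0.88  0.62] F [ 0.1  0.8 -0.9] op 1.001
(np.int64(199), np.int64(51), np.int64(309), np.int64(171))
```

View pics/w7.png

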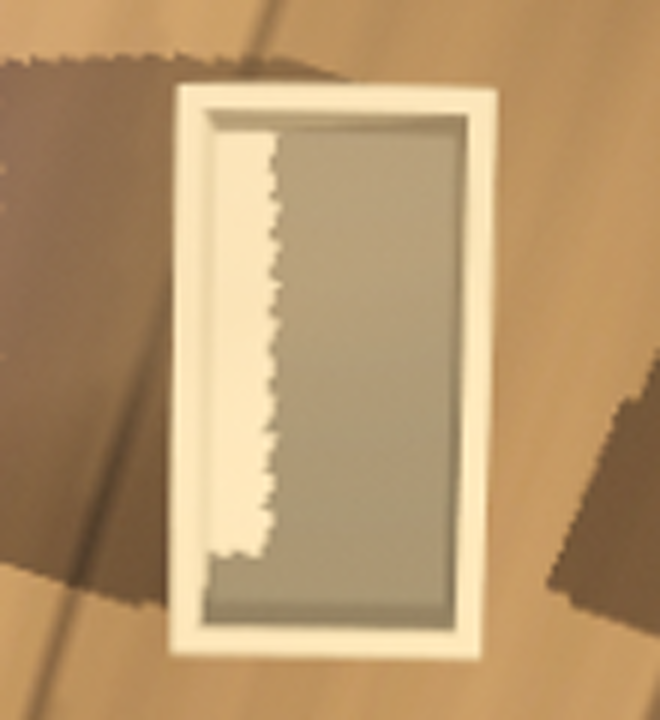

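View pics/w7f.png

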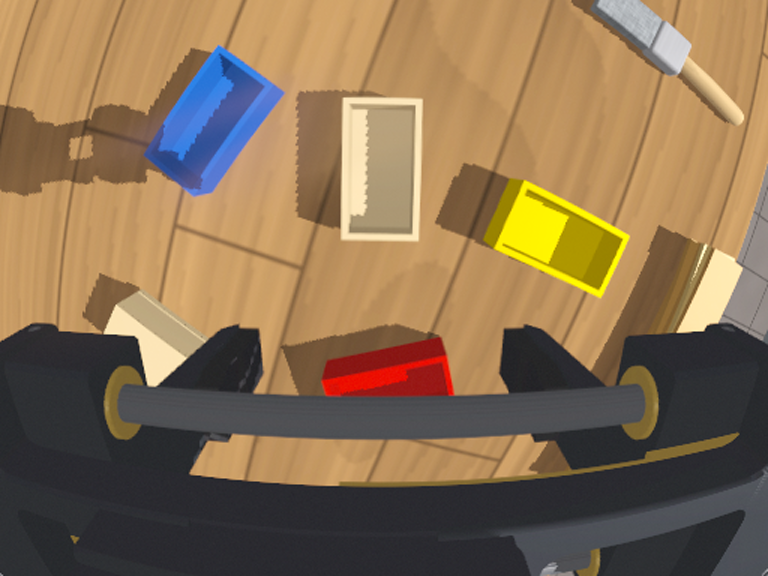

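Emit:
{"api": "carry_out", "payload": {
  "commands": [
    [0,0,0,0,25,0],
    [0,0,0,0,25,0],
    [0,0,0,0,25,0],
    [0,0,0,0,25,0]
  ]
}}

```text
clock: 11.75
tool_pos: [0.5619, -0.2616, 0.2347]
eef_rot: [0.568, 0.794, 0.125, -0.179]
contact_force: [-0.4, -0.6, -0.8]
opening: 0.999
```

```bash
python3 - <<'E'
from h import *
import pickle
st()
p,s=pickle.load(open("w7.pkl","rb")); t=(s["tool_pos"],s["eef_rot"])
uv=[(199+u/6-.4,51+v/6-.4) for u,v in [(177,83),(498,90),(482,660),(169,655)]]
fit(p,uv,box(.11,.06,.042),[.543,-.2,109],t)
E
```

```text
t 11.75 p [ 0.5619 -0.2616  0.2347] z [-0.142  0.402 -0.904] x [-0.291  0.856  0.427] q [ 0.62  0.87 -0.24  1.25 -0.13  1.35  0.81] F [-0.4 -0.6 -0.8] op 0.999
fit [  0.5427  -0.2009 107.9516] res [ 0.3  0.5 -0.4  0.4 -0.5 -0.3  0.5 -0.5]
```

```bash
python3 - <<'E'
from h import *
go([.58,.0,.2],down(95,65))
E
```

```text
cmd [0.2039, 0.1021, 0.1341, -10.25, 39.57, 9.83] rows>= 5.3
```

Emit:
{"api": "carry_out", "payload": {
  "commands": [
    [0.204,0.102,0.134,-10,40,10],
    [0.204,0.102,0.134,-10,40,10],
    [0.204,0.102,0.134,-10,40,10],
    [0.204,0.102,0.134,-10,40,10],
    [0.204,0.102,0.134,-10,40,10],
    [0.204,0.102,0.134,-10,40,10],
    [0.204,0.102,0.134,-10,40,10]
  ]
}}

```text
clock: 12.45
tool_pos: [0.5788, 0.0065, 0.2044]
eef_rot: [0.566, 0.624, 0.362, -0.4]
contact_force: [-0.6, 0.1, -0.1]
opening: 1.0
```

```bash
python3 - <<'E'
from h import *
st(); go([.58,.0,.2],down(95,65)); go([.58,.0,.1],down(95,75))
E
```

```text
t 12.45 p [0.5788 0.0065 0.2044] z [-0.09   0.904 -0.418] x [-0.04   0.416  0.908] q [ 0.63  1.08 -0.51  1.52 -0.63  1.2   0.78] F [-0.6  0.1 -0.1] op 1.0
cmd [-0.0067, 0.0005, -0.0041, -0.64, -0.26, 0.21] rows>= 0.2
cmd [-0.0976, 0.0006, 0.0377, -0.66, 9.74, 0.16] rows>= 2.1
```

Emit:
{"api": "carry_out", "payload": {
  "commands": [
    [-0.098,0,0.038,0,10,0],
    [-0.098,0,0.038,0,10,0],
    [-0.098,0,0.038,0,10,0],
    [-0.098,0,0.038,0,10,0]
  ]
}}

```text
clock: 12.85
tool_pos: [0.5815, -0.0048, 0.1]
eef_rot: [0.534, 0.585, 0.411, -0.45]
contact_force: [0.5, -0.2, 0.3]
opening: 1.0
```

```bash
python3 - <<'E'
from h import *
st(); go([.58,.0,.1],down(95,75));p=r.snapshot("side"); save(p["img"],"s8",None,1.5)
E
```

```text
t 12.85 p [ 0.5815 -0.0048  0.1   ] z [-0.088  0.963 -0.256] x [-0.024  0.255  0.967] q [ 0.67  1.35 -0.52  1.39 -0.62  1.26  0.89] F [ 0.5 -0.2  0.3] op 1.0
cmd [0.0013, -0.0011, 0.0047, -0.23, -0.15, 0.07] rows>= 0.1
```

View pics/s8.png

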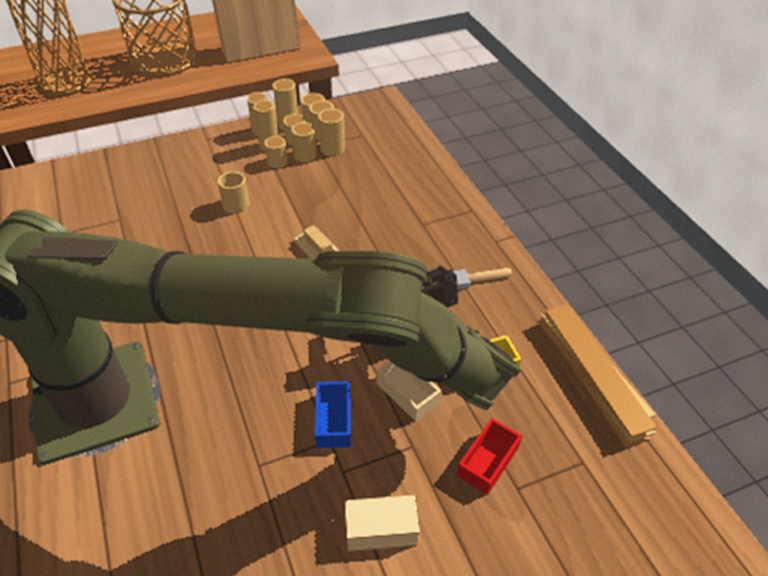

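```bash
python3 - <<'E'
from h import *
go([.5355,-.177,.16],down(108,-15))
E
```

```text
cmd [0.0127, -0.0626, -0.1767, 7.32, -89.68, -12.1] rows>= 10.6
```

Emit:
{"api": "carry_out", "payload": {
  "commands": [
    [0.08,0,-0.02,0,-8,0],
    [0.0127,-0.0626,-0.1767,7.32,-89.68,-12.1],
    [0.0127,-0.0626,-0.1767,7.32,-89.68,-12.1],
    [0.0127,-0.0626,-0.1767,7.32,-89.68,-12.1],
    [0.0127,-0.0626,-0.1767,7.32,-89.68,-12.1],
    [0.0127,-0.0626,-0.1767,7.32,-89.68,-12.1],
    [0.0127,-0.0626,-0.1767,7.32,-89.68,-12.1],
    [0.0127,-0.0626,-0.1767,7.32,-89.68,-12.1],
    [0.0127,-0.0626,-0.1767,7.32,-89.68,-12.1],
    [0.0127,-0.0626,-0.1767,7.32,-89.68,-12.1],
    [0.0127,-0.0626,-0.1767,7.32,-89.68,-12.1],
    [0.0127,-0.0626,-0.1767,7.32,-89.68,-12.1]
  ]
}}

```text
clock: 14.1
tool_pos: [0.5361, -0.1686, 0.1598]
eef_rot: [0.578, 0.806, -0.074, 0.105]
contact_force: [-0.2, 1.0, -0.2]
opening: 1.003
```

Emit:
{"api": "carry_out", "payload": {
  "commands": [
    [0,0,0,0,0,0],
    [0,0,0,0,0,0]
  ]
}}

```text
clock: 14.3
tool_pos: [0.5346, -0.1788, 0.1584]
eef_rot: [0.584, 0.801, -0.076, 0.104]
contact_force: [0.1, 0.0, 1.0]
opening: 0.997
```

```bash
python3 - <<'E'
from h import *
s=st(); go([.5355,-.177,.16],down(108,-15))
R0=down(108,-15); go([.5380,-.1866,.0077],R0); 
p=r.snapshot("wrist"); t=(s["tool_pos"],s["eef_rot"]); save(p["img"],"w9",None,1.5)
X=R.from_euler('z',108,degrees=True).apply(box(.11,.06,.042))+[.5427,-.2009,0]; print((proj(p,X,t)*1.5).round().tolist())
E
```

```text
t 14.3 p [ 0.5346 -0.1788  0.1584] z [ 0.078 -0.244 -0.967] x [-0.295  0.921 -0.256] q [-0.08  0.72  0.31  1.99  0.09  0.35  0.37] F [0.1 0.  1. ] op 0.997
cmd [0.001, 0.0014, -0.0019, -0.04, -0.17, -0.22] rows>= 0.1
cmd [0.0304, 0.0008, 0.1479, -0.04, -0.17, -0.22] rows>= 3.0
[[327.0, 172.0], [433.0, 172.0], [425.0, 331.0], [336.0, 331.0]]
```

View pics/w9.png

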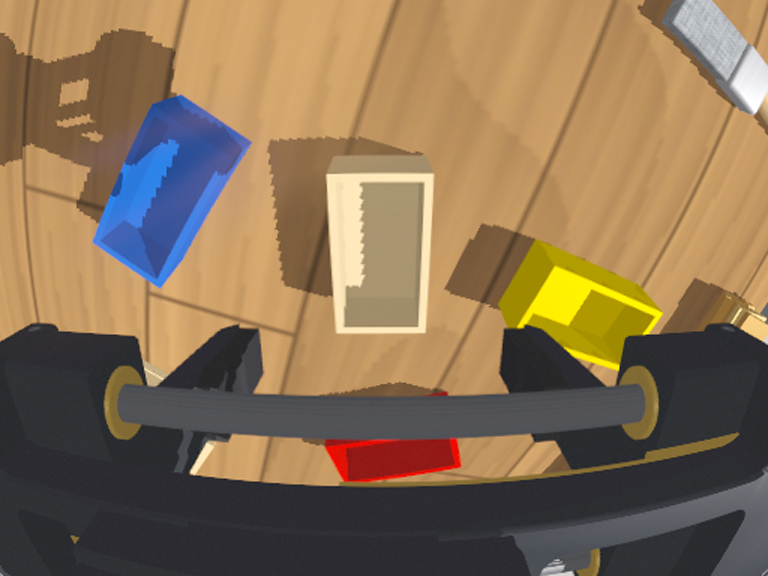

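Emit:
{"api": "carry_out", "payload": {
  "commands": [
    [0.015,0.0008,0.04,0,0,0],
    [0.028,0.0008,0.08,0,0,0],
    [0.0304,0.0008,0.11,0,0,0],
    [0.0304,0.0008,0.13,0,0,0],
    [0.0304,0.0008,0.142,0,0,0],
    [0.0304,0.0008,0.1475,0,0,0],
    [0.0304,0.0008,0.1475,0,0,0]
  ]
}}

```text
clock: 15.05
tool_pos: [0.5372, -0.1882, 0.0057]
eef_rot: [0.585, 0.801, -0.078, 0.102]
contact_force: [-0.5, -0.6, -0.4]
opening: 1.002
```

```bash
python3 - <<'E'
from h import *
s=st(); go([.5380,-.1866,.0077],down(108,-15))
p=r.snapshot("wrist"); save(p["img"],"w10",None,1.5)
E
```

```text
t 15.05 p [ 0.5372 -0.1882  0.0057] z [ 0.072 -0.244 -0.967] x [-0.294  0.921 -0.255] q [-0.04  1.01  0.27  2.01  0.27  0.04  0.14] F [-0.5 -0.6 -0.4] op 1.002
cmd [0.0007, 0.0012, -0.0022, -0.39, -0.25, -0.28] rows>= 0.1
```

View pics/w10.png

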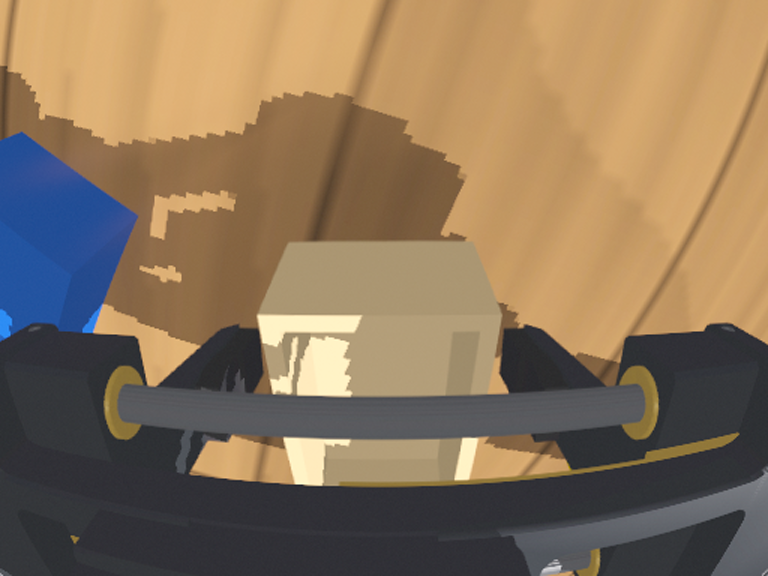

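Emit:
{"api": "carry_out", "payload": {
  "commands": [
    [0.0007,0.001,-0.0025,0,4,0],
    [0.0007,0.001,-0.0025,0,6,0],
    [0.0007,0.001,-0.0025,0,6,0]
  ]
}}

```text
clock: 15.4
tool_pos: [0.5384, -0.1879, 0.0097]
eef_rot: [0.589, 0.804, -0.047, 0.061]
contact_force: [-1.0, 0.1, 0.3]
opening: 1.001
```

```bash
python3 - <<'E'
from h import *
s=st(); print(s["q"][5])
E
```

```text
t 15.4 p [ 0.5384 -0.1879  0.0097] z [ 0.044 -0.147 -0.988] x [-0.298  0.942 -0.154] q [0.11 0.97 0.11 1.95 0.29 0.16 0.19] F [-1.   0.1  0.3] op 1.001
0.1562680746693529
```

Emit:
{"api": "carry_out", "payload": {
  "commands": [
    [0,0,0,0,0,0],
    [0,0,0,0,0,0],
    [0,0,0,0,0,0],
    [0,0,0,0,0,0],
    [0,0,0,0,0,0]
  ],
  "fingers": 255,
  "grip_force": 30
}}

```text
clock: 15.9
tool_pos: [0.5377, -0.1832, 0.0086]
eef_rot: [0.586, 0.807, -0.048, 0.06]
contact_force: [-0.3, 0.2, -0.7]
opening: 0.679
```

```bash
python3 - <<'E'
from h import *
s=st(); go([.575,.02,.16],down(95,75)); go([.57,-.1,.2],down(102,30))
p=r.snapshot("wrist"); save(p["img"],"w11",None,1.5)
E
```

```text
t 15.9 p [ 0.5377 -0.1832  0.0086] z [ 0.041 -0.147 -0.988] x [-0.306  0.94  -0.153] q [0.1  0.97 0.12 1.96 0.29 0.16 0.19] F [-0.3  0.2 -0.7] op 0.679
cmd [0.1564, 0.0972, -0.1781, -8.12, 83.45, 11.69] rows>= 9.9
cmd [0.039, 0.0551, -0.2001, -1.5, 38.78, 5.94] rows>= 4.6
```

View pics/w11.png

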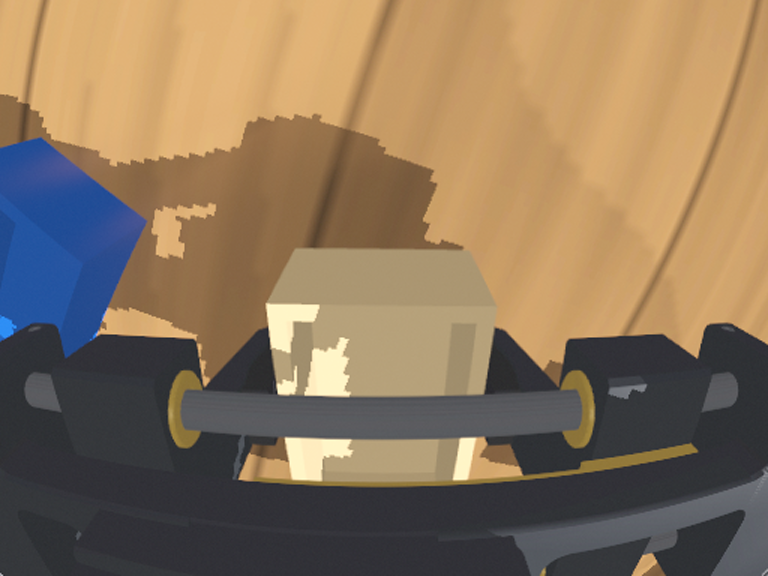

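```bash
cat >> h.py <<'E'
def T(pos,rot):
    M=np.eye(4);M[:3,:3]=rot.as_matrix();M[:3,3]=pos;return M
def goT(M): go(M[:3,3],R.from_matrix(M[:3,:3])); print("   tgt tool",M[:3,3].round(4),"z",M[:3,2].round(3))
E
python3 - <<'E'
from h import *
import pickle
s=r.get_state(); p=r.snapshot("wrist"); t=(s["tool_pos"],s["eef_rot"])
d1=np.array([np.cos(np.radians(108)),np.sin(np.radians(108)),0])
for uv in [(267,303),(497,303),(296,249),(470,249)]:
    z=.042 if uv[1]>260 else 0
    X=at_z(p,(uv[0]/1.5-.2,uv[1]/1.5-.2),z,t); print(X.round(4),((X-[.5427,-.2009,0])@d1).round(4))
e=R.from_quat(s["eef_rot"]).as_matrix(); yaw=np.degrees(np.arctan2(e[1,0],e[0,0])); print(yaw)
print(((s["tool_pos"]-[.5427,-.2009,0])@d1).round(4))
E
```

```text
[ 0.4994 -0.1583  0.042 ] 0.0539
[ 0.5571 -0.1393  0.042 ] 0.0542
[ 0.4997 -0.1584  0.    ] 0.0537
[ 0.5574 -0.1394  0.    ] 0.0539
108.04976482581537
0.0183
```

```bash
python3 - <<'E'
from h import *
import pickle
s=st(); d=np.array([np.cos(np.radians(108.05)),np.sin(np.radians(108.05)),0])
P=np.array(s["tool_pos"]); c=P-.0193*d; c[2]=0
Tt=T(P,R.from_quat(s["eef_rot"])); Tc=T(c,R.from_euler('z',108.05,degrees=True))
TC=np.linalg.inv(Tt)@Tc; pickle.dump(TC,open("tcA.pkl","wb")); print(TC.round(4))
def stand(x,y,yaw,lift):
    a=np.radians(yaw); dd=np.array([np.cos(a),np.sin(a),0]); u=np.array([0,0,1.])
    M=np.eye(4); M[:3,0]=u; M[:3,2]=-dd; M[:3,1]=np.cross(M[:3,2],M[:3,0]); M[:3,3]=[x,y,.055+lift]; return M
pickle.dump(None,open("x.pkl","wb"))
for l in (.08,.002): goT(stand(.58,.05,95,l)@np.linalg.inv(TC))
E
```

```text
t 16.0 p [ 0.5379 -0.1834  0.0086] z [ 0.041 -0.147 -0.988] x [-0.306  0.94  -0.153] q [0.1  0.97 0.11 1.96 0.29 0.16 0.19] F [ 1.1 -0.9 -1.4] op 0.678
[[ 9.882e-01 -2.000e-04 -1.529e-01 -1.780e-02]
 [-1.100e-03 -1.000e+00 -6.200e-03  1.000e-04]
 [-1.529e-01  6.300e-03 -9.882e-01  1.140e-02]
 [ 0.000e+00  0.000e+00  0.000e+00  1.000e+00]]
cmd [0.1759, 0.1093, -0.1754, -8.54, 89.65, 11.13] rows>= 10.6
   tgt tool [0.5807 0.0415 0.1543] z [-0.092  0.984 -0.153]
cmd [0.1878, 0.1097, -0.0983, -8.54, 89.65, 11.13] rows>= 10.6
   tgt tool [0.5807 0.0415 0.0763] z [-0.092  0.984 -0.153]
```

Emit:
{"api": "carry_out", "payload": {
  "commands": [
    [-0.006,0,-0.04,0,0,0],
    [-0.012,0,-0.08,0,0,0],
    [-0.018,0,-0.12,0,0,0],
    [0.176,0.109,-0.176,-8.54,89.65,11.13],
    [0.176,0.109,-0.176,-8.54,89.65,11.13],
    [0.176,0.109,-0.176,-8.54,89.65,11.13],
    [0.176,0.109,-0.176,-8.54,89.65,11.13],
    [0.176,0.109,-0.176,-8.54,89.65,11.13],
    [0.176,0.109,-0.176,-8.54,89.65,11.13],
    [0.176,0.109,-0.176,-8.54,89.65,11.13],
    [0.176,0.109,-0.176,-8.54,89.65,11.13],
    [0.176,0.109,-0.176,-8.54,89.65,11.13]
  ]
}}

```text
clock: 17.2
tool_pos: [0.5814, 0.0391, 0.1542]
eef_rot: [0.546, 0.623, 0.379, -0.413]
contact_force: [-1.0, -0.4, -1.3]
opening: 0.681
```

Emit:
{"api": "carry_out", "payload": {
  "commands": [
    [0,0,0,0,0,0],
    [0,0,0,0,0,0]
  ]
}}

```text
clock: 17.4
tool_pos: [0.5804, 0.0411, 0.1542]
eef_rot: [0.546, 0.625, 0.376, -0.412]
contact_force: [-0.0, 0.5, 0.0]
opening: 0.679
```

```bash
cat >> h.py <<'E'
def stand(x,y,yaw,lift):
    a=np.radians(yaw); dd=np.array([np.cos(a),np.sin(a),0]); u=np.array([0,0,1.])
    M=np.eye(4); M[:3,0]=u; M[:3,2]=-dd; M[:3,1]=np.cross(M[:3,2],M[:3,0]); M[:3,3]=[x,y,.055+lift]; return M
E
python3 - <<'E'
from h import *
import pickle
s=st(); TC=pickle.load(open("tcA.pkl","rb"))
for l in (.08,.003): goT(stand(.58,.05,95,l)@np.linalg.inv(TC))
p=r.snapshot("side"); save(p["img"],"s12",None,1.5)
p=r.snapshot("wrist"); save(p["img"],"w12",None,1.5)
E
```

```text
t 17.4 p [0.5804 0.0411 0.1542] z [-0.105  0.92  -0.377] x [-0.064  0.372  0.926] q [ 0.72  1.26 -0.79  1.52 -0.4   1.04  0.63] F [-0.   0.5  0. ] op 0.679
cmd [0.0002, 0.0004, 0.0002, -1.22, 13.33, 1.57] rows>= 1.6
   tgt tool [0.5807 0.0415 0.1543] z [-0.092  0.984 -0.153]
cmd [-0.0711, -0.0011, 0.0292, -1.22, 13.33, 1.57] rows>= 1.6
   tgt tool [0.5807 0.0415 0.0773] z [-0.092  0.984 -0.153]
```

View pics/s12.png

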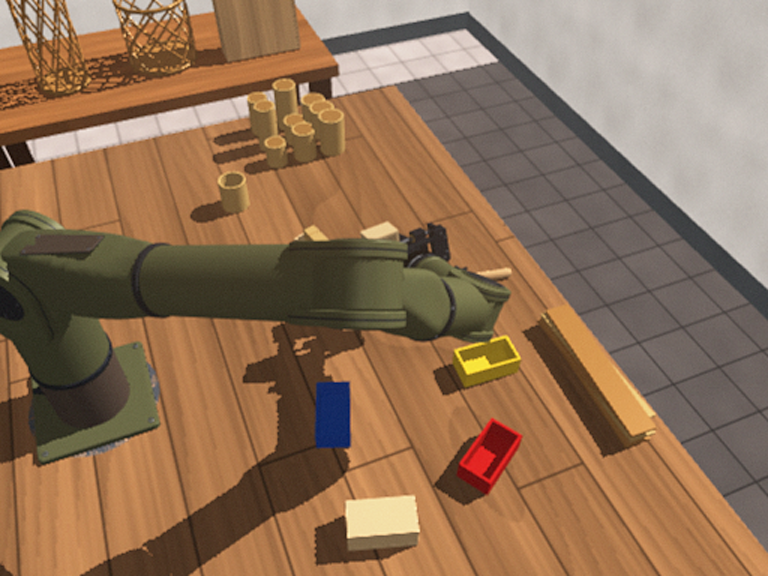

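View pics/w12.png

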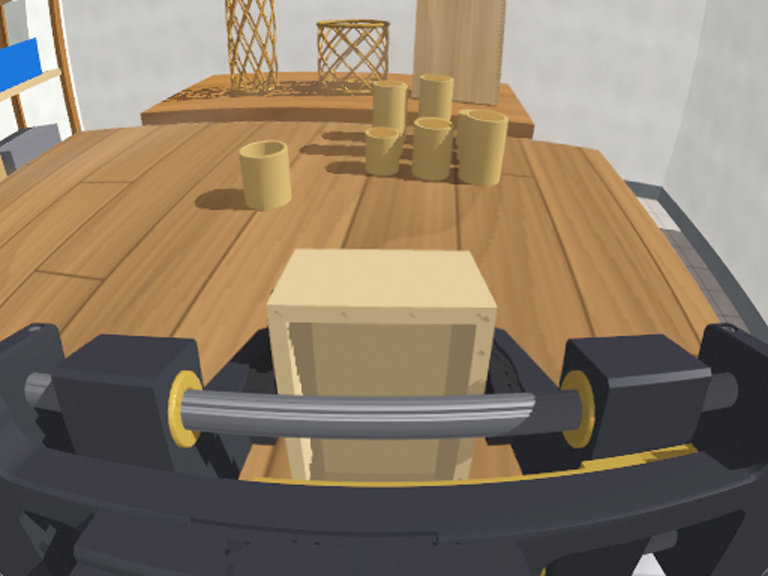

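Emit:
{"api": "carry_out", "payload": {
  "commands": [
    [0,0,0,-0.8,8,1],
    [0,0,0,-1.22,13.33,1.57],
    [-0.03,0,0.012,-1.22,13.33,1.57],
    [-0.055,-0.001,0.022,-1.22,13.33,1.57],
    [-0.066,-0.001,0.027,-1.22,13.33,1.57],
    [-0.066,-0.001,0.027,-1.22,13.33,1.57]
  ]
}}

```text
clock: 18.1
tool_pos: [0.5812, 0.0424, 0.0843]
eef_rot: [0.51, 0.562, 0.438, -0.481]
contact_force: [0.5, -0.3, -1.2]
opening: 0.674
```

```bash
python3 - <<'E'
from h import *
import pickle
s=st(); TC=pickle.load(open("tcA.pkl","rb"))
goT(stand(.58,.05,95,0)@np.linalg.inv(TC))
print((T(s["tool_pos"],R.from_quat(s["eef_rot"]))@TC).round(4))
p=r.snapshot("scene"); save(p["img"],"s13",(180,100,340,220),5)
E
```

```text
t 18.1 p [0.5812 0.0424 0.0843] z [-0.095  0.984 -0.154] x [-0.016  0.153  0.988] q [ 0.75  1.51 -0.82  1.39 -0.42  1.14  0.72] F [ 0.5 -0.3 -1.2] op 0.674
cmd [-0.01, -0.0006, 0.0007, -0.13, 0.04, 0.14] rows>= 0.2
   tgt tool [0.5807 0.0415 0.0743] z [-0.092  0.984 -0.153]
[[-2.100e-03 -9.960e-01  8.980e-02  5.805e-01]
 [ 4.000e-04 -8.980e-02 -9.960e-01  5.090e-02]
 [ 1.000e+00 -2.100e-03  6.000e-04  6.500e-02]
 [ 0.000e+00  0.000e+00  0.000e+00  1.000e+00]]
```

View pics/s13.png

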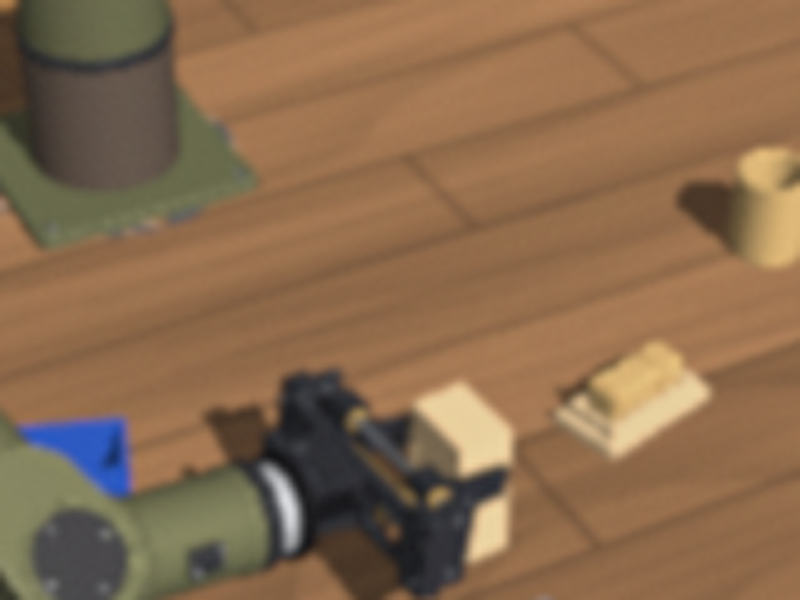

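Emit:
{"api": "carry_out", "payload": {
  "commands": [
    [-0.004,-0.0004,0.0007,0,0,0],
    [-0.007,-0.0004,0.001,0,0,0],
    [-0.009,-0.0004,0.0013,0,0,0],
    [-0.009,-0.0004,0.0013,0,0,0]
  ]
}}

```text
clock: 18.55
tool_pos: [0.5807, 0.0412, 0.0747]
eef_rot: [0.511, 0.561, 0.439, -0.482]
contact_force: [-0.8, 0.2, -1.1]
opening: 0.675
```

```bash
python3 - <<'E'
from h import *
import pickle
s=st(); TC=pickle.load(open("tcA.pkl","rb"))
print((T(s["tool_pos"],R.from_quat(s["eef_rot"]))@TC).round(4))
E
```

```text
t 18.55 p [0.5807 0.0412 0.0747] z [-0.092  0.984 -0.152] x [-0.014  0.151  0.988] q [ 0.75  1.53 -0.82  1.38 -0.41  1.14  0.73] F [-0.8  0.2 -1.1] op 0.675
[[-0.0013 -0.9962  0.0875  0.58  ]
 [-0.0015 -0.0875 -0.9962  0.0498]
 [ 1.     -0.0014 -0.0014  0.0554]
 [ 0.      0.      0.      1.    ]]
```

Almost at the bench. I'll lower 1 mm more to feel contact.

Emit:
{"api": "carry_out", "payload": {
  "commands": [
    [-0.001,0,0.0001,0,0,0],
    [-0.001,0,0.0001,0,0,0]
  ]
}}

```text
clock: 18.75
tool_pos: [0.5808, 0.0413, 0.0741]
eef_rot: [0.51, 0.561, 0.439, -0.482]
contact_force: [0.2, -0.9, -0.3]
opening: 0.679
```

Emit:
{"api": "carry_out", "payload": {
  "commands": [
    [0,0,0,0,0,0],
    [0,0,0,0,0,0],
    [0,0,0,0,0,0],
    [0,0,0,0,0,0],
    [0,0,0,0,0,0]
  ],
  "fingers": 0
}}

```text
clock: 19.25
tool_pos: [0.5807, 0.0413, 0.0738]
eef_rot: [0.511, 0.561, 0.439, -0.482]
contact_force: [0.1, 0.0, 0.7]
opening: 1.004
```

```bash
python3 - <<'E'
from h import *
s=st()
p=r.snapshot("wrist"); save(p["img"],"w14",None,1.5)
E
```

```text
t 19.25 p [0.5807 0.0413 0.0738] z [-0.093  0.984 -0.151] x [-0.014  0.15   0.989] q [ 0.75  1.53 -0.82  1.38 -0.41  1.14  0.73] F [0.1 0.  0.7] op 1.004
```

View pics/w14.png

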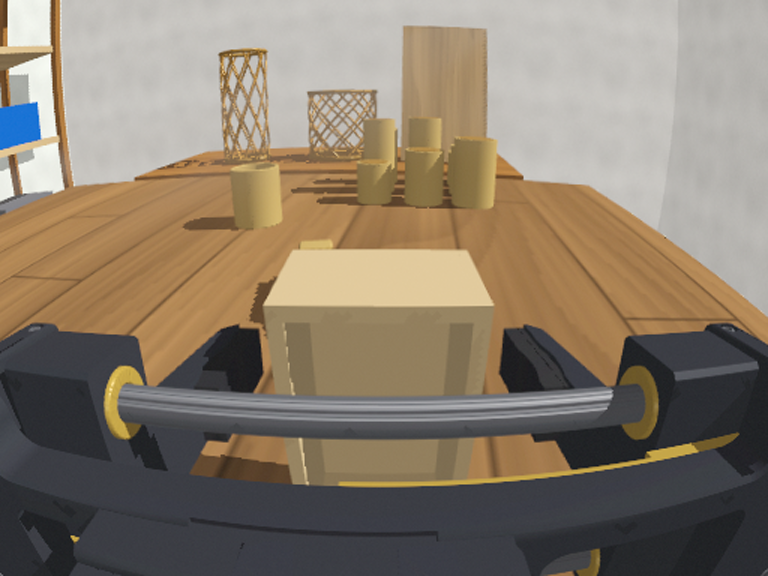

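Emit:
{"api": "carry_out", "payload": {
  "commands": [
    [0,0,-0.04,0,0,0],
    [0,0,-0.08,0,0,0],
    [0.03,0,-0.11,0,0,0],
    [0.08,0,-0.11,0,-8,0],
    [0.13,0,-0.1,0,-16,0],
    [0.17,0,-0.08,0,-24,0],
    [0.17,0,-0.08,0,-24,0]
  ]
}}

```text
clock: 20.0
tool_pos: [0.5873, -0.0032, 0.2677]
eef_rot: [0.584, 0.656, 0.326, -0.35]
contact_force: [0.6, 0.6, -0.4]
opening: 1.005
```

```bash
python3 - <<'E'
from h import *
s=st(); go([.573,.10,.24],down(95,-25)); go([.58,.03,.25],down(95,0))
E
```

```text
t 20.0 p [ 0.5873 -0.0032  0.2677] z [-0.078  0.837 -0.542] x [-0.073  0.537  0.84 ] q [ 0.72  1.   -0.76  1.49 -0.37  1.14  0.47] F [ 0.6  0.6 -0.4] op 1.005
cmd [0.0332, -0.0039, 0.1025, 0.83, -82.18, 1.42] rows>= 9.6
cmd [0.0035, -0.0041, 0.038, 0.48, -57.18, 1.49] rows>= 6.7
```

Emit:
{"api": "carry_out", "payload": {
  "commands": [
    [0.033,-0.004,0.1025,0.8,-82.2,1.4],
    [0.033,-0.004,0.1025,0.8,-82.2,1.4],
    [0.033,-0.004,0.1025,0.8,-82.2,1.4],
    [0.033,-0.004,0.1025,0.8,-82.2,1.4],
    [0.033,-0.004,0.1025,0.8,-82.2,1.4],
    [0.033,-0.004,0.1025,0.8,-82.2,1.4],
    [0.033,-0.004,0.1025,0.8,-82.2,1.4],
    [0.033,-0.004,0.1025,0.8,-82.2,1.4],
    [0.033,-0.004,0.1025,0.8,-82.2,1.4],
    [0.033,-0.004,0.1025,0.8,-82.2,1.4],
    [0.033,-0.004,0.1025,0.8,-82.2,1.4],
    [0.033,-0.004,0.1025,0.8,-82.2,1.4]
  ]
}}

```text
clock: 21.2
tool_pos: [0.5714, 0.0913, 0.2258]
eef_rot: [0.662, 0.718, -0.153, 0.151]
contact_force: [0.6, 0.3, -0.2]
opening: 1.004
```

```bash
python3 - <<'E'
from h import *
s=st(); go([.573,.10,.24],down(95,-25))
p=r.snapshot("wrist"); save(p["img"],"w15",None,1.5)
t=(s["tool_pos"],s["eef_rot"]); M=stand(.58,.05,95,0)
C=np.array([[.055,.03,0],[.055,-.03,0],[.055,-.03,.042],[.055,.03,.042]])
print((proj(p,C@M[:3,:3].T+M[:3,3],t)*1.5).round().tolist())
E
```

```text
t 21.2 p [0.5714 0.0913 0.2258] z [ 0.014 -0.421 -0.907] x [-0.078  0.904 -0.421] q [-0.54  0.73  0.14  1.66  0.38  0.96 -0.59] F [ 0.6  0.3 -0.2] op 1.004
cmd [0.0017, 0.002, -0.0165, -1.3, -0.13, -0.08] rows>= 0.3
[[343.0, 251.0], [439.0, 252.0], [435.0, 301.0], [347.0, 301.0]]
```

View pics/w15.png

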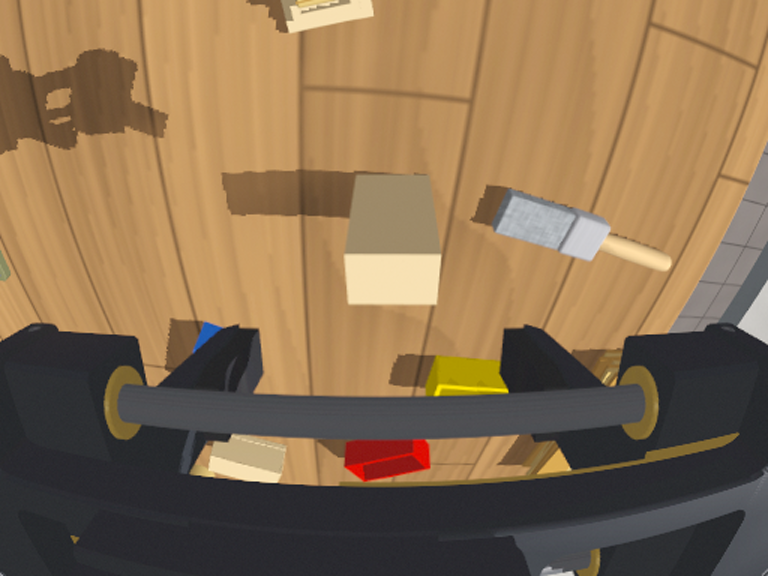

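```bash
python3 - <<'E'
from h import *
s=st(); go([.578,.0714,.145],down(95,-30)); go([.5805,.0465,.102],down(95,-30)); go([.5826,.0216,.0585],down(95,-30))
E
```

```text
t 21.25 p [0.5718 0.0898 0.2263] z [ 0.014 -0.421 -0.907] x [-0.075  0.904 -0.421] q [-0.53  0.72  0.14  1.66  0.38  0.96 -0.59] F [-0.2 -1.  -0. ] op 1.0
cmd [0.0171, 0.0064, 0.0816, -1.32, -5.12, -0.18] rows>= 1.7
cmd [0.0125, 0.0078, 0.1311, -1.32, -5.12, -0.18] rows>= 2.6
cmd [0.0081, 0.0089, 0.1811, -1.32, -5.12, -0.18] rows>= 3.6
```

Emit:
{"api": "carry_out", "payload": {
  "commands": [
    [0.012,0.004,0.045,-0.7,-3,0],
    [0.017,0.006,0.08,-1.3,-5.1,-0.2],
    [0.014,0.007,0.11,-1.3,-5.1,-0.2],
    [0.012,0.008,0.14,-1.3,-5.1,-0.2],
    [0.01,0.0085,0.165,-1.3,-5.1,-0.2],
    [0.008,0.009,0.181,-1.3,-5.1,-0.2],
    [0.008,0.009,0.181,-1.3,-5.1,-0.2],
    [0.008,0.009,0.181,-1.3,-5.1,-0.2]
  ]
}}

```text
clock: 22.05
tool_pos: [0.5834, 0.0215, 0.0593]
eef_rot: [0.653, 0.712, -0.174, 0.191]
contact_force: [0.4, -0.1, 0.7]
opening: 1.005
```

```bash
python3 - <<'E'
from h import *
s=st(); go([.5826,.0216,.0585],down(95,-30))
p=r.snapshot("wrist"); save(p["img"],"w16",None,1.5)
E
```

```text
t 22.05 p [0.5834 0.0215 0.0593] z [ 0.044 -0.498 -0.866] x [-0.074  0.863 -0.5  ] q [-0.53  1.    0.25  1.79  0.54  0.59 -0.77] F [ 0.4 -0.1  0.7] op 1.005
cmd [0.0005, -0.0008, 0.0006, 0.02, -0.03, -0.08] rows>= 0.0
```

View pics/w16.png

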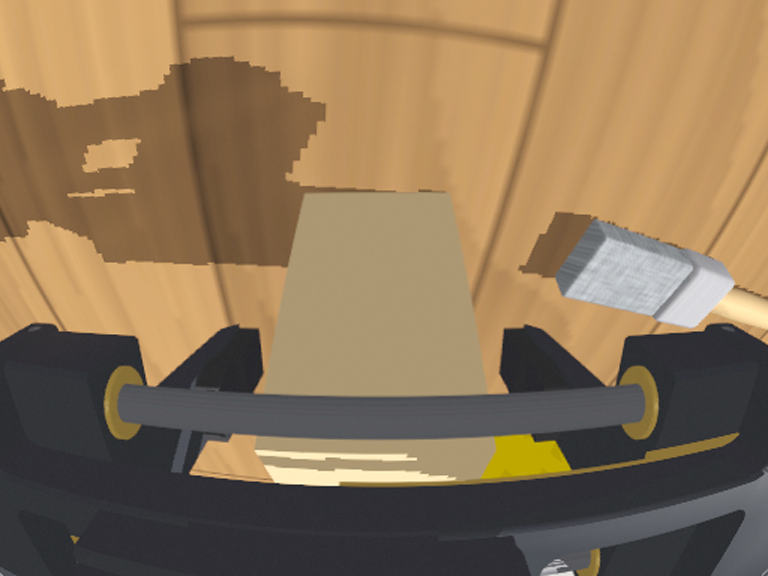

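Emit:
{"api": "carry_out", "payload": {
  "commands": [
    [0,0,0,0,0,0],
    [0,0,0,0,0,0],
    [0,0,0,0,0,0],
    [0,0,0,0,0,0],
    [0,0,0,0,0,0],
    [0,0,0,0,0,0]
  ],
  "fingers": 255,
  "grip_force": 30
}}

```text
clock: 22.7
tool_pos: [0.583, 0.0233, 0.0589]
eef_rot: [0.652, 0.713, -0.175, 0.191]
contact_force: [-1.8, 1.7, 4.1]
opening: 0.68
```

```bash
python3 - <<'E'
from h import *
s=st(); 
p=r.snapshot("wrist"); save(p["img"],"w17",None,1.5)
import pickle; pickle.dump((p,s),open("w17.pkl","wb"))
E
```

```text
t 22.7 p [0.583  0.0233 0.0589] z [ 0.045 -0.498 -0.866] x [-0.077  0.862 -0.5  ] q [-0.53  1.    0.25  1.79  0.54  0.59 -0.77] F [-1.8  1.7  4.1] op 0.68
```

View pics/w17.png

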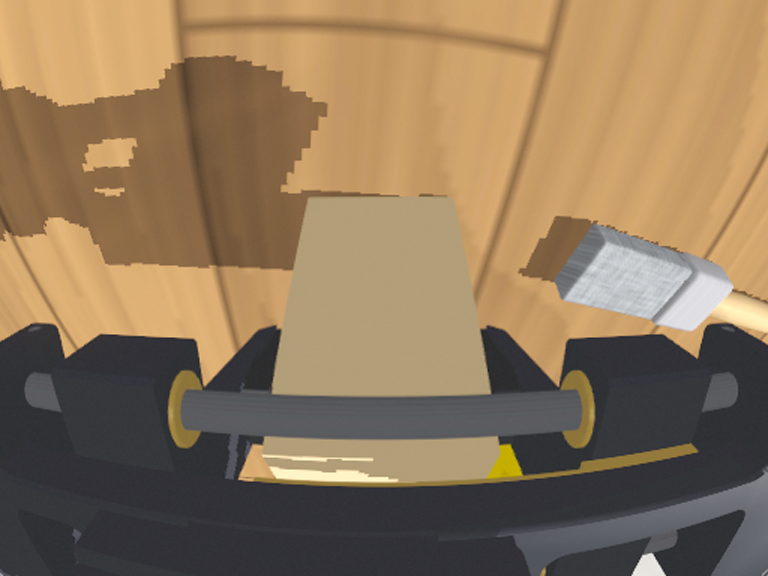

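```bash
python3 - <<'E'
from h import *
import pickle
p,s=pickle.load(open("w17.pkl","rb")); t=(s["tool_pos"],s["eef_rot"])
e=R.from_quat(t[1]).as_matrix(); yaw=np.degrees(np.arctan2(e[1,0],e[0,0])); print("yaw",yaw)
a=np.radians(yaw); d=np.array([np.cos(a),np.sin(a),0])
Xs=np.array([at_z(p,(u/1.5-.2,v/1.5-.2),0,t) for u,v in [(308,197),(448,197)]]); print(Xs.round(4)); m=Xs.mean(0)
print("panel d1 - TCP d1 (img)",((m-t[0])@d).round(4),"width",np.linalg.norm(Xs[1]-Xs[0]).round(4),"prior",((np.array([.58,.0493,0])-t[0])@d).round(4))
E
```

```text
yaw 95.12090669768625
[[0.5515 0.0457 0.    ]
 [0.61   0.051  0.    ]]
panel d1 - TCP d1 (img) 0.0252 width 0.0587 prior 0.0262
```

```bash
cat >> h.py <<'E'
def lid(x,y,yaw,lift):
    a=np.radians(yaw); d=np.array([np.cos(a),np.sin(a),0]); M=np.eye(4)
    M[:3,0]=-d; M[:3,2]=[0,0,-1]; M[:3,1]=np.cross(M[:3,2],M[:3,0]); M[:3,3]=[x,y,.052+lift]; return M
E
python3 - <<'E'
from h import *
import pickle
s=st(); e=R.from_quat(s["eef_rot"]).as_matrix(); yaw=np.degrees(np.arctan2(e[1,0],e[0,0]))
a=np.radians(yaw); d=np.array([np.cos(a),np.sin(a),0]); P=np.array(s["tool_pos"]); c=P+.0258*d
Tc=stand(c[0],c[1],yaw,0); TC=np.linalg.inv(T(P,R.from_quat(s["eef_rot"])))@Tc; pickle.dump(TC,open("tcB.pkl","wb")); print(TC.round(4))
goT(lid(.5134,.2241,104.3,.09)@np.linalg.inv(TC))
goT(lid(.5134,.2241,104.3,.0)@np.linalg.inv(TC))
E
```

```text
t 22.75 p [0.583  0.0233 0.0589] z [ 0.045 -0.498 -0.866] x [-0.077  0.862 -0.5  ] q [-0.53  1.    0.25  1.79  0.54  0.59 -0.77] F [-1.4  1.1  5.3] op 0.679
[[-5.001e-01 -0.000e+00 -8.659e-01  2.430e-02]
 [ 4.000e-04 -1.000e+00 -2.000e-04  0.000e+00]
 [-8.659e-01 -5.000e-04  5.001e-01 -9.500e-03]
 [ 0.000e+00  0.000e+00  0.000e+00  1.000e+00]]
cmd [0.1466, -0.0508, -0.1508, 2.64, 89.79, -9.81] rows>= 10.5
   tgt tool [0.5144 0.2203 0.1162] z [-0.213  0.839 -0.5  ]
cmd [0.1916, -0.0508, -0.0729, 2.64, 89.79, -9.81] rows>= 10.5
   tgt tool [0.5144 0.2203 0.0262] z [-0.213  0.839 -0.5  ]
```

Emit:
{"api": "carry_out", "payload": {
  "commands": [
    [-0.025,0,-0.043,0,0,0],
    [-0.05,0,-0.087,0,0,0],
    [-0.065,0,-0.12,0,8,0],
    [0.1466,-0.0508,-0.1508,2.6,89.8,-9.8],
    [0.1466,-0.0508,-0.1508,2.6,89.8,-9.8],
    [0.1466,-0.0508,-0.1508,2.6,89.8,-9.8],
    [0.1466,-0.0508,-0.1508,2.6,89.8,-9.8],
    [0.1466,-0.0508,-0.1508,2.6,89.8,-9.8],
    [0.1466,-0.0508,-0.1508,2.6,89.8,-9.8],
    [0.1466,-0.0508,-0.1508,2.6,89.8,-9.8],
    [0.1466,-0.0508,-0.1508,2.6,89.8,-9.8],
    [0.1466,-0.0508,-0.1508,2.6,89.8,-9.8]
  ]
}}

```text
clock: 23.95
tool_pos: [0.5158, 0.218, 0.1155]
eef_rot: [0.549, 0.696, 0.285, -0.365]
contact_force: [-0.1, 0.0, -3.4]
opening: 0.677
```

```bash
python3 - <<'E'
from h import *
import pickle
s=st(); TC=pickle.load(open("tcB.pkl","rb"))
goT(lid(.5134,.2241,104.3,.09)@np.linalg.inv(TC))
E
```

```text
t 23.95 p [0.5158 0.218  0.1155] z [-0.195  0.798 -0.571] x [-0.131  0.556  0.821] q [ 0.51  1.25 -0.99  1.8  -0.04  0.56  0.21] F [-0.1  0.  -3.4] op 0.677
cmd [0.002, -0.0009, 0.0018, 0.47, 4.8, -0.58] rows>= 0.6
   tgt tool [0.5144 0.2203 0.1162] z [-0.213  0.839 -0.5  ]
```

Emit:
{"api": "carry_out", "payload": {
  "commands": [
    [0.002,-0.0009,0.0018,0.5,4.8,-0.6],
    [0.002,-0.0009,0.0018,0.5,4.8,-0.6],
    [0.002,-0.0009,0.0018,0.5,4.8,-0.6]
  ]
}}

```text
clock: 24.25
tool_pos: [0.5128, 0.2224, 0.1159]
eef_rot: [0.532, 0.685, 0.304, -0.394]
contact_force: [-0.8, 1.0, 0.0]
opening: 0.675
```

```bash
python3 - <<'E'
from h import *
import pickle
s=st(); TC=pickle.load(open("tcB.pkl","rb"))
goT(lid(.5134,.2241,104.3,.09)@np.linalg.inv(TC))
M=T(s["tool_pos"],R.from_quat(s["eef_rot"]))@TC; print(M.round(4))
C=np.array([[sx*.055,sy*.03,z] for z in(0,.042) for sx in(1,-1) for sy in(1,-1)]); W=C@M[:3,:3].T+M[:3,3]
a=R.from_euler('z',104.3,degrees=True).apply(box(.11,.06,.01))+[.5134,.2241,0]
for n in("wrist","side","scene"):
    p=r.snapshot(n); t=(s["tool_pos"],s["eef_rot"]); im=p["img"].copy(); im=cv2.resize(im,None,fx=4,fy=4,interpolation=cv2.INTER_CUBIC)
    q=proj(p,W,t)*4+1.5; qa=proj(p,a,t)*4+1.5
    for x in q: cv2.circle(im,tuple(int(v) for v in x),4,(0,0,255),1)
    for x in qa: cv2.circle(im,tuple(int(v) for v in x),4,(255,0,0),1)
    c=np.r_[q,qa].mean(0).astype(int); x0=max(0,c[0]-350);y0=max(0,c[1]-280); cv2.imwrite(f"pics/v18{n}.png",im[y0:y0+560,x0:x0+700])
E
```

```text
t 24.25 p [0.5128 0.2224 0.1159] z [-0.217  0.836 -0.505] x [-0.124  0.489  0.863] q [ 0.54  1.32 -1.03  1.78 -0.04  0.6   0.25] F [-0.8  1.   0. ] op 0.675
cmd [-0.001, 0.001, -0.0022, -0.27, 0.29, -0.06] rows>= 0.1
   tgt tool [0.5144 0.2203 0.1162] z [-0.213  0.839 -0.5  ]
[[ 0.2504 -0.9681 -0.0019  0.5119]
 [-0.9681 -0.2504 -0.0057  0.2264]
 [ 0.0051  0.0033 -1.      0.1417]
 [ 0.      0.      0.      1.    ]]
```

View pics/v18wrist.png

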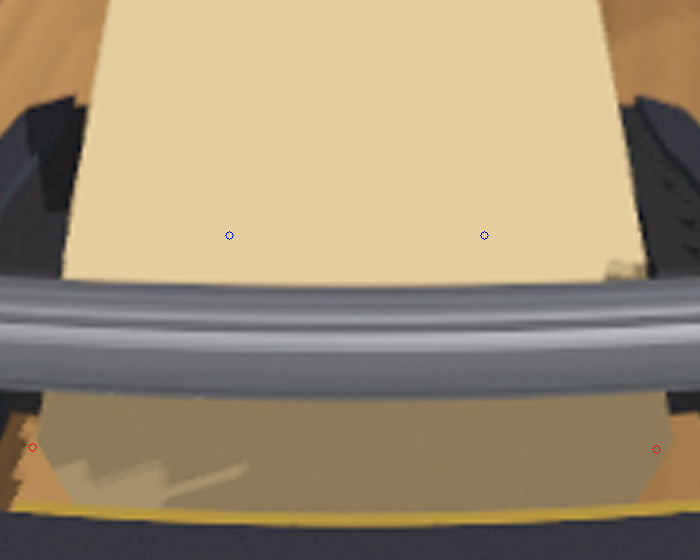

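View pics/v18side.png

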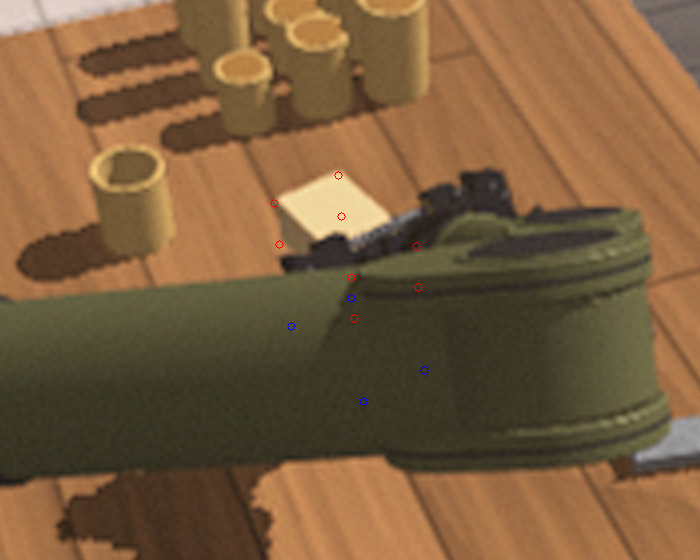

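View pics/v18scene.png

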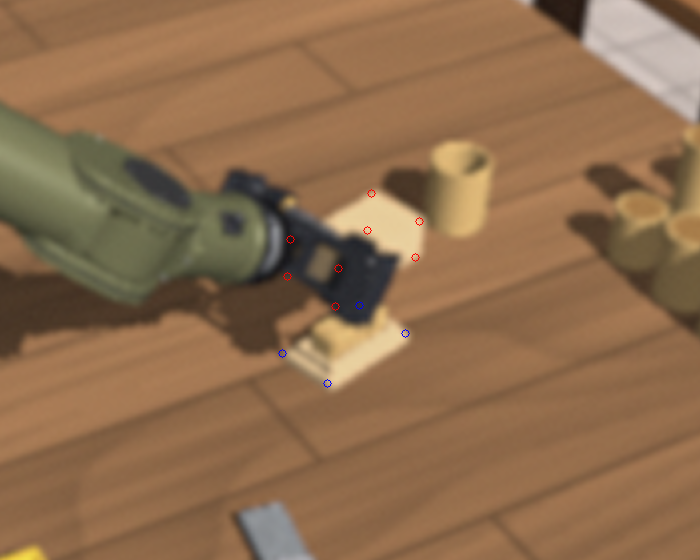

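```bash
python3 - <<'E'
from h import *
import pickle
TC=pickle.load(open("tcB.pkl","rb"))
for i in range(4):
    s=r.get_state(); print(np.round(s["tool_pos"],4)); r.snapshot("scene")
s=st(); goT(lid(.5134,.2241,104.3,.014)@np.linalg.inv(TC))
E
```

```text
[0.5126 0.2236 0.1179]
[0.5127 0.2235 0.1178]
[0.5128 0.2234 0.1177]
[0.5128 0.2232 0.1175]
t 24.6 p [0.5128 0.223  0.1172] z [-0.218  0.835 -0.505] x [-0.127  0.489  0.863] q [ 0.54  1.31 -1.03  1.78 -0.04  0.6   0.25] F [-0.2 -0.4 -1. ] op 0.679
cmd [-0.068, 0.0009, 0.0363, -0.32, 0.34, 0.14] rows>= 1.5
   tgt tool [0.5144 0.2203 0.0402] z [-0.213  0.839 -0.5  ]
```

Emit:
{"api": "carry_out", "payload": {
  "commands": [
    [-0.02,0.0009,0.01,-0.3,0.3,0.1],
    [-0.04,0.0009,0.02,-0.3,0.3,0.1],
    [-0.055,0.0009,0.029,-0.3,0.3,0.1],
    [-0.068,0.0009,0.0363,-0.3,0.3,0.1],
    [-0.068,0.0009,0.0363,-0.3,0.3,0.1],
    [-0.068,0.0009,0.0363,-0.3,0.3,0.1],
    [-0.068,0.0009,0.0363,-0.3,0.3,0.1]
  ]
}}

```text
clock: 25.3
tool_pos: [0.5147, 0.2203, 0.0406]
eef_rot: [0.531, 0.683, 0.308, -0.395]
contact_force: [0.1, -0.0, -0.8]
opening: 0.678
```

```bash
cat > v.py <<'E'
from h import *
import pickle,sys
tag=sys.argv[1]; s=st(); TC=pickle.load(open("tcB.pkl","rb"))
M=T(s["tool_pos"],R.from_quat(s["eef_rot"]))@TC; print("cover",M[:3,3].round(4),"yaw",np.degrees(np.arctan2(-M[1,0],-M[0,0])).round(2),"zx,zy",M[:2,2].round(4))
goT(lid(.5134,.2241,104.3,float(sys.argv[2]))@np.linalg.inv(TC))
C=np.array([[sx*.055,sy*.03,z] for z in(0,.042) for sx in(1,-1) for sy in(1,-1)]); W=C@M[:3,:3].T+M[:3,3]
a=R.from_euler('z',104.3,degrees=True).apply(box(.11,.06,.01))+[.5134,.2241,0]
p=r.snapshot("scene"); k=9; x0,y0=275,150
im=cv2.resize(p["img"][y0:y0+65,x0:x0+75],None,fx=k,fy=k,interpolation=cv2.INTER_CUBIC)
for X,c in((W,(0,0,255)),(a,(255,0,0))):
    for x in (proj(p,X)-[x0,y0]+.5)*k: cv2.circle(im,tuple(int(v) for v in x),4,c,1)
cv2.imwrite(f"pics/{tag}.png",im)
E
python3 v.py v19 .014
```

```text
t 25.3 p [0.5147 0.2203 0.0406] z [-0.213  0.84  -0.499] x [-0.123  0.483  0.867] q [ 0.53  1.44 -0.98  1.73  0.01  0.57  0.31] F [ 0.1 -0.  -0.8] op 0.678
cover [0.5137 0.224  0.0665] yaw 104.25 zx,zy [-0.0001  0.0018]
cmd [-0.0003, -0.0003, 0.0003, 0.05, -0.1, -0.01] rows>= 0.0
   tgt tool [0.5144 0.2203 0.0402] z [-0.213  0.839 -0.5  ]
```

View pics/v19.png

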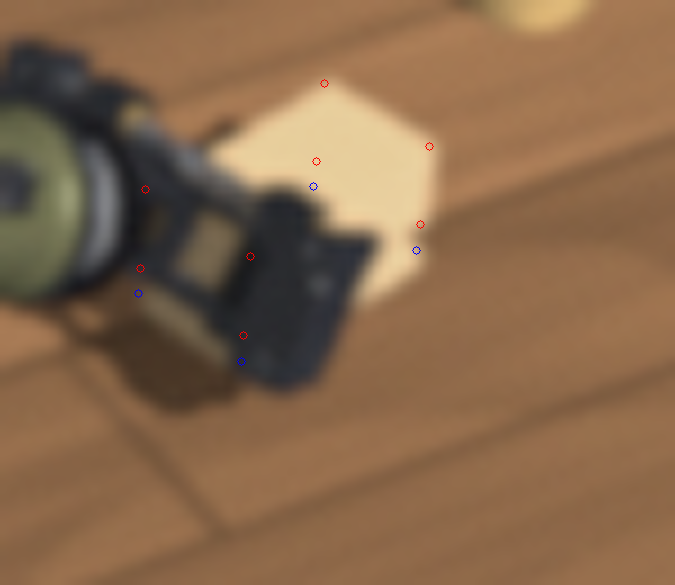

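Emit:
{"api": "carry_out", "payload": {
  "commands": [
    [-0.002,-0.0003,0.0013,0,0,0],
    [-0.004,-0.0003,0.0024,0,0,0],
    [-0.006,-0.0003,0.0036,0,0,0],
    [-0.0074,-0.0003,0.0044,0,0,0],
    [-0.0074,-0.0003,0.0044,0,0,0]
  ]
}}

```text
clock: 25.85
tool_pos: [0.5139, 0.2198, 0.0304]
eef_rot: [0.532, 0.683, 0.307, -0.395]
contact_force: [0.2, -0.3, -2.0]
opening: 0.68
```

```bash
python3 v.py v20 .0; python3 -c "
from h import *
p=r.snapshot('side'); save(p['img'],'s20',(150,100,290,220),5)"
```

```text
t 25.85 p [0.5139 0.2198 0.0304] z [-0.213  0.84  -0.499] x [-0.121  0.484  0.867] q [ 0.53  1.46 -0.98  1.73  0.01  0.57  0.32] F [ 0.2 -0.3 -2. ] op 0.68
cover [0.513  0.2236 0.0562] yaw 104.23 zx,zy [-0.0018  0.0007]
cmd [-0.0035, 0.0006, 0.0024, 0.02, -0.07, -0.12] rows>= 0.1
   tgt tool [0.5144 0.2203 0.0262] z [-0.213  0.839 -0.5  ]
```

View pics/v20.png

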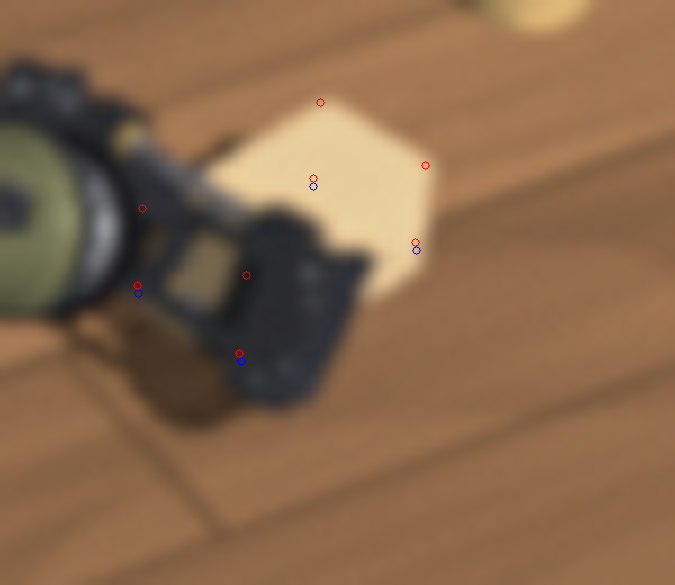

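The rim is past the lip top with no contact force, so I'll lower the last few millimetres.

Emit:
{"api": "carry_out", "payload": {
  "commands": [
    [-0.001,0.0003,0.0006,0,0,0],
    [-0.002,0.0005,0.0012,0,0,0],
    [-0.003,0.0005,0.0018,0,0,0],
    [-0.0035,0.0005,0.0021,0,0,0],
    [-0.0035,0.0005,0.0021,0,0,0]
  ]
}}

```text
clock: 26.45
tool_pos: [0.5144, 0.2201, 0.0266]
eef_rot: [0.532, 0.683, 0.307, -0.395]
contact_force: [0.2, -0.3, -1.8]
opening: 0.677
```

```bash
python3 v.py v21 .0
```

```text
t 26.45 p [0.5144 0.2201 0.0266] z [-0.213  0.84  -0.499] x [-0.122  0.484  0.867] q [ 0.53  1.46 -0.97  1.72  0.02  0.57  0.32] F [ 0.2 -0.3 -1.8] op 0.677
cover [0.5135 0.2238 0.0524] yaw 104.24 zx,zy [-0.0014  0.0009]
cmd [-0.0002, -0.0, 0.0004, 0.02, -0.07, -0.09] rows>= 0.0
   tgt tool [0.5144 0.2203 0.0262] z [-0.213  0.839 -0.5  ]
```

View pics/v21.png

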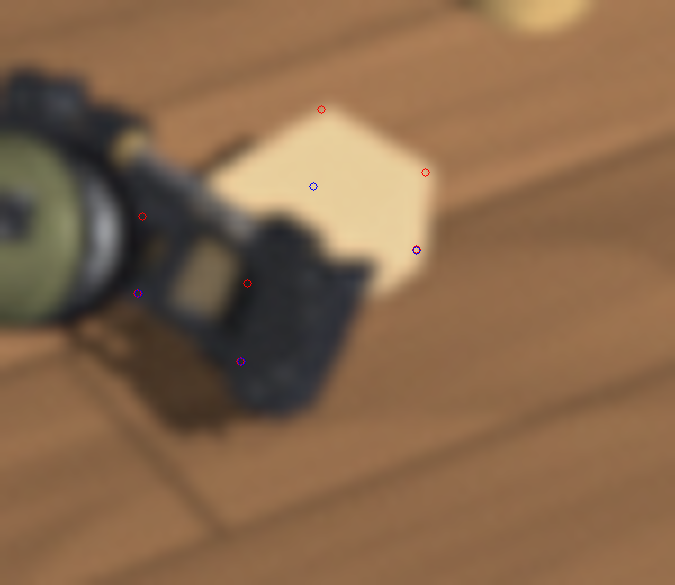

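Now I'll lower in 0.5 mm steps until I feel contact.

Emit:
{"api": "carry_out", "payload": {
  "commands": [
    [-0.0005,0,0.0003,0,0,0],
    [-0.0009,0,0.0005,0,0,0],
    [-0.0009,0,0.0005,0,0,0]
  ]
}}

```text
clock: 26.8
tool_pos: [0.5145, 0.2201, 0.0258]
eef_rot: [0.532, 0.683, 0.307, -0.395]
contact_force: [-0.9, 0.1, -0.3]
opening: 0.678
```

```bash
python3 v.py v22 .0
```

```text
t 26.8 p [0.5145 0.2201 0.0258] z [-0.213  0.84  -0.499] x [-0.122  0.484  0.867] q [ 0.53  1.46 -0.97  1.72  0.02  0.57  0.32] F [-0.9  0.1 -0.3] op 0.678
cover [0.5136 0.2238 0.0516] yaw 104.23 zx,zy [-0.0014  0.0011]
cmd [0.0005, -0.0001, 0.0, 0.03, -0.08, -0.09] rows>= 0.0
   tgt tool [0.5144 0.2203 0.0262] z [-0.213  0.839 -0.5  ]
```

Emit:
{"api": "carry_out", "payload": {
  "commands": [
    [-0.0005,0,0.0003,0,0,0],
    [-0.0009,0,0.0005,0,0,0],
    [-0.0009,0,0.0005,0,0,0]
  ]
}}

```text
clock: 27.15
tool_pos: [0.5145, 0.2201, 0.0257]
eef_rot: [0.532, 0.683, 0.307, -0.396]
contact_force: [0.3, -3.3, 4.8]
opening: 0.678
```

Emit:
{"api": "carry_out", "payload": {
  "commands": [
    [-0.0005,0,0.0003,0,0,0],
    [-0.0009,0,0.0005,0,0,0],
    [-0.0009,0,0.0005,0,0,0]
  ]
}}

```text
clock: 27.45
tool_pos: [0.5145, 0.2203, 0.0257]
eef_rot: [0.531, 0.683, 0.308, -0.396]
contact_force: [-0.4, -5.3, 8.6]
opening: 0.681
```

```bash
python3 v.py v23 .0
```

```text
t 27.45 p [0.5145 0.2203 0.0257] z [-0.214  0.841 -0.497] x [-0.122  0.482  0.868] q [ 0.53  1.47 -0.98  1.72  0.02  0.57  0.32] F [-0.4 -5.3  8.6] op 0.681
cover [0.5136 0.224  0.0515] yaw 104.26 zx,zy [-0.0016  0.0033]
cmd [0.0004, -0.0001, -0.0002, 0.01, -0.21, -0.06] rows>= 0.0
   tgt tool [0.5144 0.2203 0.0262] z [-0.213  0.839 -0.5  ]
```

Firm contact (8.6 N) with the panel at z = 51.5 mm, so the cover is home. I'll ease the push, open and retreat.

Emit:
{"api": "carry_out", "payload": {
  "commands": [
    [0.0012,0,-0.0007,0,0,0],
    [0.0012,0,-0.0007,0,0,0]
  ]
}}

```text
clock: 27.7
tool_pos: [0.5145, 0.2202, 0.0257]
eef_rot: [0.532, 0.683, 0.307, -0.395]
contact_force: [-0.2, -2.3, 5.0]
opening: 0.678
```

Emit:
{"api": "carry_out", "payload": {
  "commands": [
    [0,0,0,0,0,0],
    [0,0,0,0,0,0],
    [0,0,0,0,0,0],
    [0,0,0,0,0,0],
    [0,0,0,0,0,0]
  ],
  "fingers": 0
}}

```text
clock: 28.2
tool_pos: [0.5144, 0.2201, 0.0249]
eef_rot: [0.532, 0.683, 0.307, -0.395]
contact_force: [-0.1, 0.5, 0.0]
opening: 1.004
```

Emit:
{"api": "carry_out", "payload": {
  "commands": [
    [0,0,-0.02,0,0,0],
    [0,0,-0.05,0,0,0],
    [0,0,-0.09,0,0,0],
    [0.03,0,-0.12,0,-4,0],
    [0.08,0,-0.13,0,-12,0],
    [0.13,0,-0.13,0,-20,0],
    [0.13,0,-0.13,0,-25,0],
    [0.13,0,-0.13,0,-25,0]
  ]
}}

```text
clock: 29.0
tool_pos: [0.5257, 0.1781, 0.2071]
eef_rot: [0.582, 0.756, 0.186, -0.236]
contact_force: [-0.2, -0.0, -0.6]
opening: 1.0
```

```bash
python3 - <<'E'
from h import *
s=st(); go([.54,.10,.27],down(104,0))
p=r.snapshot("scene"); save(p["img"],"e_scene",(110,110,370,290),3)
p=r.snapshot("wrist"); save(p["img"],"e_wrist",None,1.5)
E
```

```text
t 29.0 p [0.5257 0.1781 0.2071] z [-0.14   0.555 -0.82 ] x [-0.212  0.792  0.573] q [ 0.4   0.88 -0.86  1.79  0.02  0.69  0.  ] F [-0.2 -0.  -0.6] op 1.0
cmd [-0.0289, -0.0055, -0.0969, 0.17, -34.93, 0.8] rows>= 4.1
```

View pics/e_scene.png

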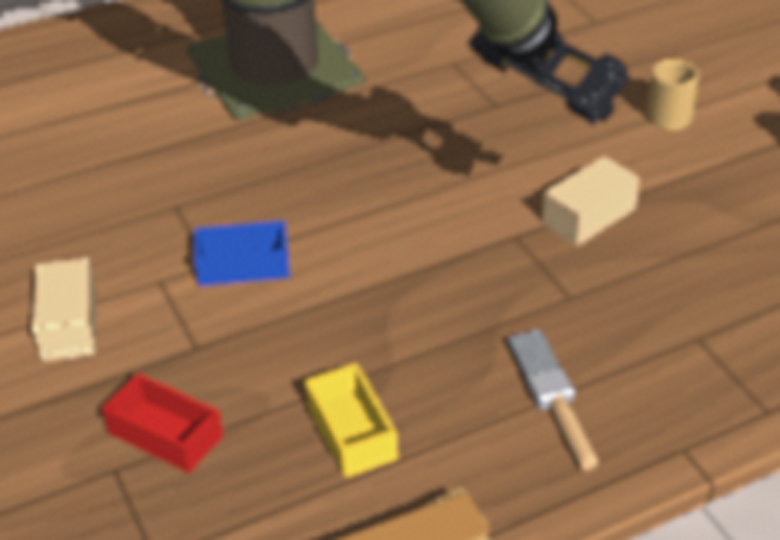

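View pics/e_wrist.png

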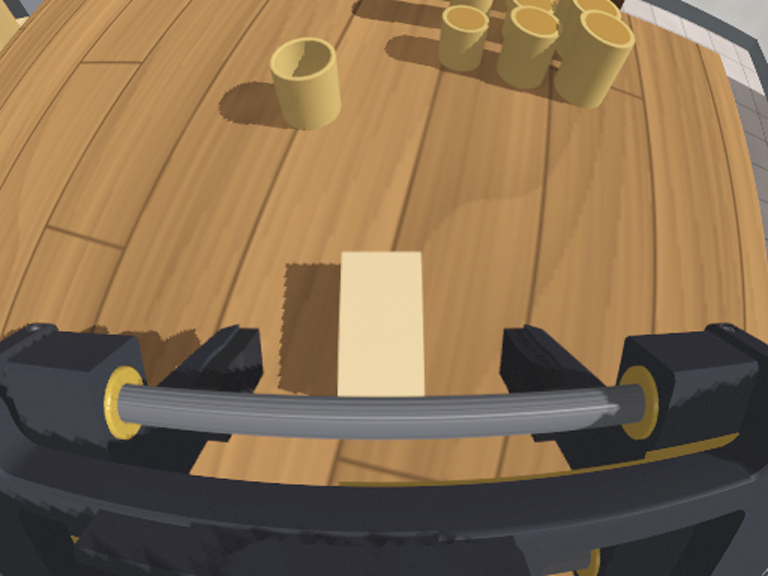

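The box is closed at scene-crop (590,200), and the look-alikes, brush, cup and finished box sit where they were. One last close-up and position check.

```bash
python3 - <<'E'
from h import *
for n in("scene","side"):
    p=r.snapshot(n)
    save(p["img"],"f_"+n,(275,145,345,205) if n=="scene" else (180,130,250,190),9)
    for z in (.052,):
        a=R.from_euler('z',104.3,degrees=True).apply(box(.11,.06,.052))+[.5134,.2241,0]; b=(275,145) if n=="scene" else (180,130)
        print(n,((proj(p,a)-b+.5)*9).round().tolist())
    for l in("closed_box","bamboo_cup","brush"): print(l,[(np.round(d["xyz"],3).tolist(),round(d["p"],2)) for d in r.spot_point(p,l)][:2])
st()
E
```

```text
scene [[321.0, 155.0], [426.0, 218.0], [248.0, 329.0], [143.0, 262.0]]
closed_box [([0.395, -0.424, 0.0], 0.64)]
bamboo_cup [([0.378, 0.447, 0.002], 0.52)]
brush [([0.768, 0.014, 0.001], 0.75)]
side [[133.0, 184.0], [270.0, 120.0], [437.0, 283.0], [297.0, 352.0]]
closed_box [([0.397, -0.426, 0.0], 0.95), ([0.512, 0.225, 0.051], 0.41)]
bamboo_cup [([0.383, 0.445, -0.002], 0.82), ([0.516, 0.225, 0.055], 0.37)]
brush [([0.776, 0.014, 0.001], 0.61)]
t 29.5 p [0.5263 0.173  0.2016] z [-0.143  0.558 -0.818] x [-0.198  0.793  0.576] q [ 0.4   0.89 -0.85  1.79  0.02  0.69  0.  ] F [0.5 0.2 0.4] op 0.997
```

View pics/f_scene.png

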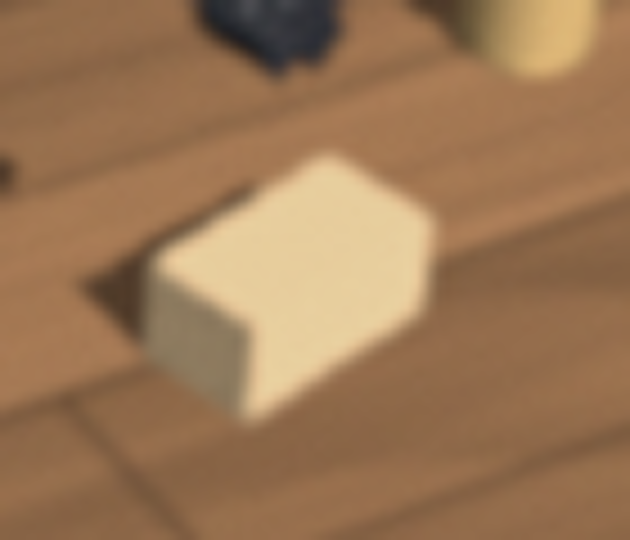

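View pics/f_side.png

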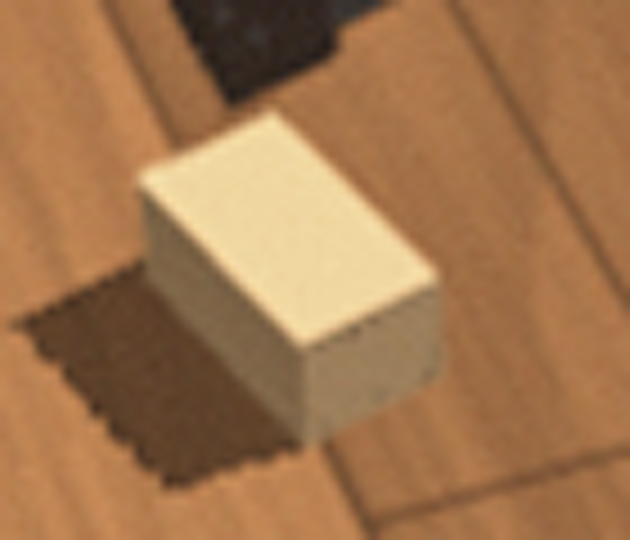

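The box is flush and closed in both views, with its top corners at the predicted spots for 52 mm height. Handing in.

```bash
python3 -c "
from plant import r
print(r.finish_job())"
```

```text
the job is handed in; nothing more can be done
None
```

The gift box is packed and handed in at about 29.5 s of the 72 s allowed; `finish_job` reports no verdict.

**What I did:**
- I laid the bamboo case in the tray's lip.
- I turned the pale cover over in two quarter turns: I stood it on its end on the bench, then regripped it from the panel side.
- I lowered it, still held, until it touched at about 9 N. The panel was then at 51.5 mm by the arm's reading, against 52 mm nominal. I eased off, opened the gripper and backed away.

**Last checks:**
- Both fixed cameras show the box shut and flush. Its top corners lie within about 1 pixel of where a 52 mm box should be, roughly 2 to 3 mm.
- The finished box, cup and brush were found within a few millimetres of their starting positions, and by eye the coloured look-alikes had not moved.
- The gripper is clear and touching nothing.

**What went wrong or disagreed:**
- I turned the wrist the wrong way once early on, in free air, and corrected it.
- Joint 6 read 0.04 rad, its lower limit, during the first cover grasp. I moved off it straight away, but I can't rule out that it dipped past the limit.
- The side-view network also gave weak hits for "closed box" and "cup" on the newly closed box.

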